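Feed a sample caddy over the sill of a lamp bay and give it a burst of light

ROBOT

A 7-joint arm with a two-finger parallel gripper is mounted at the origin on the work surface. World frame = base frame: x ahead of the robot, y to its left, z up, the work surface at z = 0. Lengths are in m, angles in degrees, forces in N, time in s.
With the tool pointing down it reaches from about 0.425 to 0.875 m from the base axis. Payload 4.7 kg.
Tool frame: the origin (TCP) lies between the finger pads; the fingertips stand 25 mm ahead of it and the grasp point (between the pads) lies 6 mm ahead of it (env.tip_reach is the distance from the TCP to the fingertips, in m); z points along the fingers, y is the direction in which the jaws open and shut (so a half turn about z gives the same grasp; the last joint's range is limited). The gripper opens to 87 mm and grips with 3 to 60 N. Pads are 19 mm wide; open, the fingers measure 117 mm over their backs; the gripper's body (75 mm by 190 mm) begins 51 mm behind the grasp point.
Start: joints at [-62.504, 18.392, -4.016, 83.108, 1.295, 78.541, -3.26], TCP at [0.292, 0.581, 0.248] pointing down, gripper open.
Joint ranges: [-163.93, 163.93], [-17.29, 119.83], [-79.2, 71.16], [3.27, 140.29], [-89.18, 269.18], [5.43, 117.66], [-154.24, 154.24]. Speed limits (degrees/s): [147.25, 147.25, 180, 180, 180, 180, 180].

INTERFACE

Orientations are given as [roll, pitch, yaw] about the fixed x, y, z axes, in that order (R = Rz(yaw) Ry(pitch) Rx(roll)).
In Python, from cell import env, viewer, job gives the robot as it stands.
- The arm moves only by the tool move_arm, never from a script. Its argument "steps" is a list of rows, each a list of 7 numbers: the finger opening in cm, from 0 to 8.7, then the shift along the tool's x, y, z in cm, then the turn, a rotation vector about the tool's x, y, z in rad. In form: [[fingers, tx, ty, tz, wx, wy, wz], ...]. A call has 1 to 5 rows; each row shifts and turns the commanded pose from where the row before left it, along the tool's axes as they then stand; what a row does not reach is not made up. A row lasts 1/12 s, in which the tool goes at most 41.7 mm and 7.16 degrees, less where a joint would pass 70% of its speed; a pose out of reach is approached as far as the arm can. A call is refused whole if a number of a shift passes 4.17 or a number of a turn 0.125, either way. A call with a gripper value outside its range is refused whole. The fingers move at their own pace and stop on an object; "force" is the grip in N (left out, the last holds). Time passes only in rows, so rows that do not move let the fingers close. It gives the time, the measured TCP pose, the force and the opening at its end, in the units of the state.
- env.get_obs(): the state, without advancing time (a new reading comes with each control period).
- viewer.read_camera(name): name is "side" or "top" or "wrist"; returns a dict with "img" (400x640x3 uint8, red, green, blue), "vfov" (degrees; the focal length in pixels is half the picture's height over the tangent of half this angle, whatever the lens; pixels are square), "cx", "cy" (the principal point, pixels), "k1" (the pictures are not rectified: a ray, as slopes to the right and down, at radius r is drawn at 1 + k1 r^2 times it, then the intrinsics apply), "extrinsics" (4x4, takes a point from world to camera coordinates); the wrist camera has in their place "mount" (4x4, takes a point from camera to tool coordinates, whose origin is the TCP and whose axes are the flange's). Camera axes: x right, y down, z forward; pixel columns grow to the right and rows downward; lengths in m; the calibration is good to about 2 mm. A picture is of the moment at which its call begins: read the wrist's pose just before it. There is no depth.
- job.sign_off(): hands the job in, once; it reports no verdict.
The state is a dict: "time_s": time; "qpos": joint angles; "joint_velocities": joint speeds; "effort": joint torques, N m; "tool_pos": TCP position; "tool_rot": TCP orientation; "force": force on the tool from outside, world axes, zero at the start; "wrist_torque": the same for the moment, N m; "grip_width": finger opening in m.
Only numpy, scipy, OpenCV 4.12 (cv2) and the standard library are available. Lean on these libraries where they do the work, as an engineer would, in place of code of your own. Each camera call takes 0.05 s, during which the arm holds its last target.

TASK

Put the blue sample caddy into the amber disinfection bay, grip end first: without ever carrying it, raise its front edge onto the bay's sill with its back edge still on the table, then slide it in over the sill, gently, until it lies flat inside, square against the end stop. Then pull the black lamp knob on top of the bay up until it clicks, leave the lamp on for at least a second, and push the knob fully home again. Keep the caddy reasonably level throughout and do not disturb the things standing around.

Things in the scene. Friction and masses are not known exactly. Their poses are not given: they have to be found in the camera images.
- caddy: Open blue sample caddy, 150 mm long (x) by 115 wide (y), walls 55 mm high and 4 thick, 0.45 to 0.85 kg. Origin: centre of the flat underside, z up; +x points to the leading end, the one with the upright grip. A white block of red-capped tubes (all fixed) fills it from x = -67 to 19 mm, 68 mm high. Starts flat on the table, 45 to 115 mm short of the sill, up to 30 mm aside and turned up to 0.3 rad.
- caddy_grip (a point): Where to hold the caddy's grip: a dark blue upright post at its leading end, 20 mm thick (y), 35 mm long (x), rising to 110 mm above the underside. This point is 57.5 mm ahead of the caddy's origin, 90 mm above its underside. Beside the post, from x = 21 to 75 mm, nothing is higher than the 55 mm rim, so fingers fit on both sides.
- caddy_nose (a point): Middle of the caddy's bottom leading edge (75 mm ahead of the caddy's origin, underside level).
- caddy_tail (a point): Middle of the caddy's bottom back edge (75 mm behind the caddy's origin, underside level).
- lamp_bay: Fixed amber bay. Origin: on the table, middle of the foot of the sill's outer face; +x points into the bay along the lane, z up. Sill x = 0 to 14 mm, 18 mm high; floor behind it 6 mm high. Kerbs 45 mm high at y = +-65.5 mm (inner faces) from x = 0 inward, with flares widening to +-85 mm at x = -25. Posts and amber side windows from x = 40 mm inward.
- sill_top (a point): Middle of the sill's top face, 18 mm above the table, 7 mm inside the sill's outer face. Once the caddy's front edge lies on the sill, sliding it in takes 5 to 20 N (most just before it tips over the sill); its front then drops onto the bay's floor and its back rides over the sill before dropping too.
- visor_edge (a point): Middle of the lower edge of the black-edged amber visor over the mouth: 200 mm above the table, 5 mm outside the sill's outer face, 150 mm wide. The canopy runs inward from it at that height; the white lamp house hangs through it at bay x = 60 to 190 mm, underside 159 mm, top 220 mm. At the mouth the tool must lean back 30 to 45 degrees, fingers pointing down and into the bay, to pass below it.
- end_stop: Low rail with two rubber buffers across the end of the lane. Origin and axes are the bay's; the buffer faces stand at x = 172 mm, 10 to 26 mm above the table. The caddy's flat front face rests on them when it is fully in; its back face is then 8 mm inside the sill's inner face. The grip post then stands 40 mm clear of the lamp house.
- knob_grip (a point): Centre of the lamp knob's round black head, 35 mm in diameter and 21 mm high, on a stem on top of the lamp house, 135 mm in from the sill's outer face on the bay's middle line. With the knob in, this point is 253 mm above the table, 33 mm above the lamp house's top and 30 mm above the 46 mm steel ring round the stem.
- lamp_knob (a joint): Lamp knob's travel in m: 0 = pushed in, lamp off (as it starts); 0.012 = pulled straight up to its click, lamp on. A sprung toggle inside holds it at either end; about 7 N pulls it through, and as much pushes it back; it snaps over halfway.
- tube_rack: Bystander: pale rack of red-capped tubes, about 85 x 180 mm and 92 mm high, loose. Origin: centre of its underside.
- gel_bottle: Bystander: pale pump bottle, 72 mm across and 178 mm high, loose. Origin: centre of its underside.
- wipes_tub: Bystander: white and green round tub, 90 mm across and 160 mm high, loose. Origin: centre of its underside.
- glove_carton: Bystander: white and violet glove carton, 125 x 235 mm and 70 mm high, loose. Origin: centre of its underside.

How it is judged (in metres and radians):
On the way, in this order (a step that is already met when the one before it is completed fails the run):
1. the caddy's front edge is raised above and past the sill's outer face while its back edge is still on the table (x of caddy_nose in the frame of lamp_bay above 0.001 m and height (world z) of caddy_nose above 0.015 m and height (world z) of caddy_tail below 0.01 m), for 0.2 s.
2. the caddy lies flat inside, within 4 mm of the end stop and square to it (x of caddy_nose in the frame of lamp_bay above 0.168 m and height (world z) of each of caddy_nose, caddy_tail below 0.01 m and angle between the x axis of caddy and the x axis of lamp_bay, either way round below 0.06 rad), for 0.2 s.
3. the lamp knob is pulled out to its click for at least a second (value of joint lamp_knob above 0.0105 m), for 1 s.
At the end, for the whole second after the job is handed in: The caddy is at rest flat on the bay's floor behind the sill (both bottom edges under 10 mm above the table), its front within 4 mm of the end stop and square to it within 0.06 rad; the lamp knob is pushed in to within 1.5 mm (all of step 2 and linear speed of caddy below 0.02 m/s and value of joint lamp_knob below 0.0015 m); the robot touches nothing.
It fails at once if the caddy is carried: both its front and its back bottom edges are more than 30 mm above the table (height (world z) of each of caddy_nose, caddy_tail above 0.03 m).
It fails at once if the caddy is tipped more than 0.4 rad from level (angle between caddy's own z axis and vertical above 0.4 rad).
It fails at once if the caddy is rammed against the end stop with more than 70 N (contact force between caddy and end_stop above 70 N).
It fails at once if a thing standing around is shifted by more than 15 mm (distance of any of tube_rack, gel_bottle, wipes_tub, glove_carton from where it was at the start of the episode above 0.015 m).
It also fails if it takes over 67 s, if anything falls off the work surface, if the arm or the gripper's body presses on something with over 40 N, if the wrist force passes 120 N, or if a joint passes its speed limit or range.

## Working session

There is one attempt and no reset: what is moved stays moved. The work goes in short steps, Python scripts to look and compute and a tool call to move; the robot and the scene stay as the last step left them, time stands still between calls to the robot, and variables do not carry over. Pictures are saved under pics/ and viewed, and the job is handed in when it is done.

Besides the shell and the picture viewer there is one more tool, called as a command line: name --pt "numbers of a row" for each row, then --argument value for the rest. move_arm: Moves the arm, as the interface text tells. Its arguments: {"type":"object","properties":{"steps":{"type":"array"},"force":{"type":"number"}},"required":["steps"]}

```bash
ls; mkdir -p pics; python3 - <<'E'
from cell import env, viewer, job
import cv2
o=env.get_obs(); print(o)
for n in ("side","top","wrist"):
    c=viewer.read_camera(n); cv2.imwrite(f"pics/{n}0.png",c["img"][:,:,::-1]); c.pop("img"); print(n,c)
E
```

```text
pics
{'time_s': 0.0, 'qpos': array([-62.50325814,  18.43847687,  -4.01541012,  83.17397361,
         1.2952455 ,  78.54090025,  -3.25874791]), 'joint_velocities': array([ 0.01553017,  0.04962607,  0.00982257,  0.02612056, -0.00359828,
        0.02191608, -0.07006098]), 'effort': array([ 2.69673028e-04, -4.91286170e+01, -4.03829422e-01, -3.12530816e+01,
       -6.39324356e-02,  4.36741544e-02,  1.95212983e-04]), 'tool_pos': array([0.2917657 , 0.58027827, 0.24647619]), 'tool_rot': array([-1.79891904e+02,  6.00552153e-03,  1.53314179e+02]), 'force': array([ 0.2384051 , -0.60678177, -0.00895897]), 'wrist_torque': array([-0.00119969,  0.01666225, -0.01605217]), 'grip_width': 0.08733084173394949}
side {'vfov': 45.645341275568896, 'cx': 316.96315484638114, 'cy': 197.40102250315437, 'k1': -0.11712494489637283, 'extrinsics': array([[ 0.71102966, -0.70303175,  0.01353444, -0.45603424],
       [-0.38944017, -0.40975092, -0.82488819,  0.38989229],
       [ 0.58546834,  0.58124912, -0.56513387,  1.13347932],
       [ 0.        ,  0.        ,  0.        ,  1.        ]])}
top {'vfov': 46.72061483196099, 'cx': 322.44559335207674, 'cy': 208.18951156041945, 'k1': -0.1271045886430704, 'extrinsics': array([[-0.00715359, -0.99997117,  0.00254527,  0.02076199],
       [-0.99372517,  0.00682474, -0.11164103,  0.665349  ],
       [ 0.11162044, -0.00332793, -0.99374534,  1.34238312],
       [ 0.        ,  0.        ,  0.        ,  1.        ]])}
wrist {'vfov': 58.3735568452171, 'cx': 317.21880925226634, 'cy': 202.78147851963885, 'k1': -0.04329333402962171, 'mount': array([[ 9.89338716e-04, -9.61352757e-01, -2.75317814e-01,
         7.57084283e-02],
       [ 9.99999476e-01,  8.78742665e-04,  5.25053255e-04,
         1.66005337e-04],
       [-2.62827885e-04, -2.75318189e-01,  9.61353122e-01,
        -1.36907383e-01],
       [ 0.00000000e+00,  0.00000000e+00,  0.00000000e+00,
         1.00000000e+00]])}
```

View pics/side0.png

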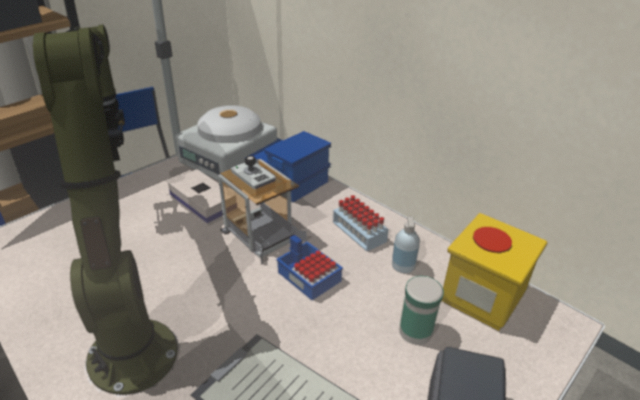

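View pics/top0.png

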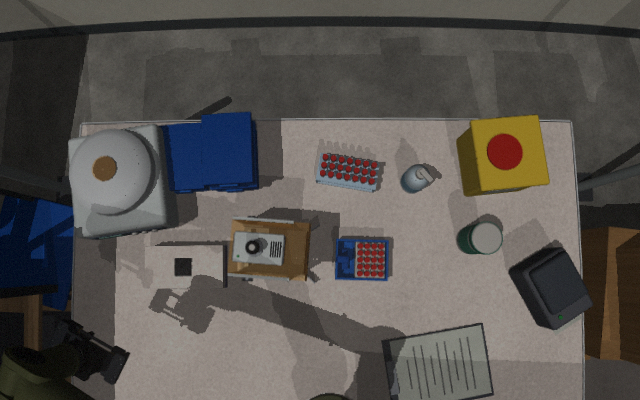

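View pics/wrist0.png

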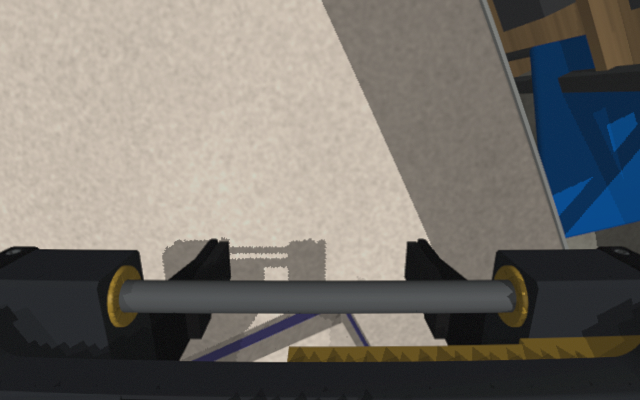

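```bash
cat > h.py <<'E'
from cell import env, viewer, job
import cv2, numpy as np
from scipy.spatial.transform import Rotation as R
def cam(n):
    o=env.get_obs(); c=viewer.read_camera(n)
    H=c["img"].shape[0]; f=H/2/np.tan(np.radians(c["vfov"])/2)
    c["K"]=np.array([[f,0,c["cx"]],[0,f,c["cy"]],[0,0,1]]); c["D"]=np.array([c["k1"],0,0,0,0.])
    if n=="wrist":
        T=np.eye(4);T[:3,:3]=R.from_euler('xyz',o["tool_rot"],degrees=True).as_matrix();T[:3,3]=o["tool_pos"]
        c["E"]=np.linalg.inv(T@c["mount"])
    else: c["E"]=c["extrinsics"]
    return c
def proj(c,P):
    P=np.atleast_2d(np.asarray(P,float)); E=c["E"]
    return cv2.projectPoints(P,cv2.Rodrigues(E[:3,:3])[0],E[:3,3],c["K"],c["D"])[0][:,0]
def plane(c,uv,z):
    uv=np.atleast_2d(np.asarray(uv,float)); z=np.broadcast_to(z,len(uv))
    n=cv2.undistortPoints(uv[:,None],c["K"],c["D"])[:,0]
    d=np.c_[n,np.ones(len(n))]@c["E"][:3,:3]; o=-c["E"][:3,:3].T@c["E"][:3,3]
    return o+d*((z-o[2])/d[:,2])[:,None]
def crop(c,x0,y0,x1,y1,s,name,pts=None):
    im=cv2.resize(c["img"][y0:y1,x0:x1,::-1],None,fx=s,fy=s,interpolation=cv2.INTER_CUBIC)
    if pts is not None:
        for u,v in pts: cv2.circle(im,(int((u-x0+.5)*s),int((v-y0+.5)*s)),3,(0,255,0),1)
    cv2.imwrite("pics/"+name,im)
E
python3 - <<'E'
from h import *
c=cam("top"); crop(c,220,200,400,300,4.4,"topc.png")
c=cam("side"); crop(c,210,140,360,310,3.5,"sidec.png")
E
```

```text
(no output)
```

View pics/topc.png

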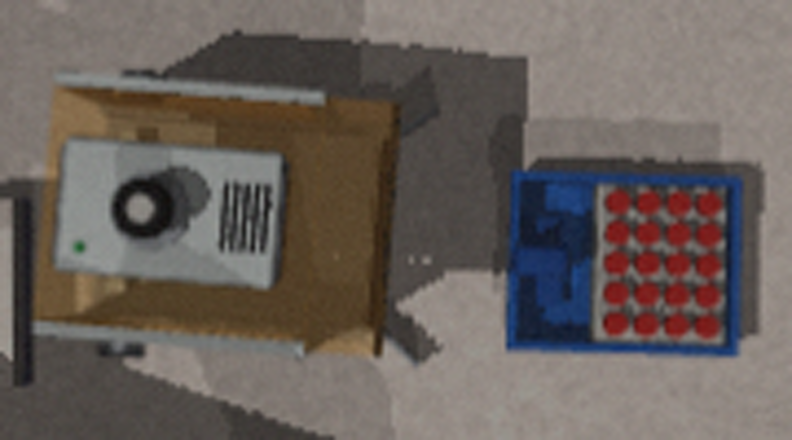

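View pics/sidec.png

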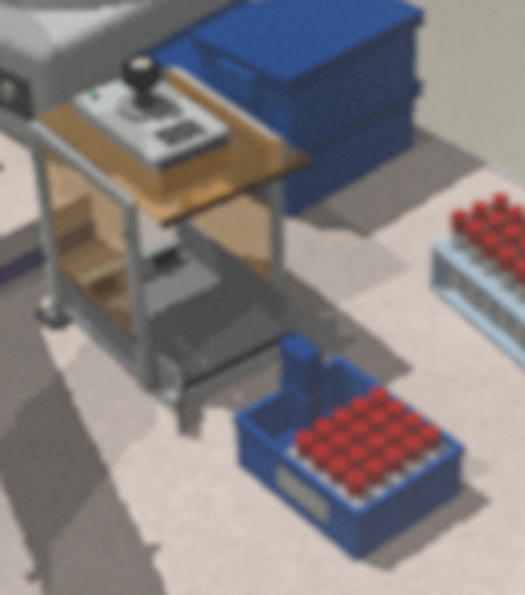

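```bash
cat > fit.py <<'E'
from h import *
from scipy.optimize import least_squares
t=cam("top")
s=4.4; f=lambda a:np.array(a,float)/s+[220,200]-0.5+0.5/s*0
V=plane(t,f([[400,100],[381,354]]),0.20); print("visor",V, np.linalg.norm(V[0]-V[1]))
k=plane(t,f([[141,208]]),0.262); print("knob",k)
L=plane(t,f([[66,138],[284,153],[275,288],[55,269]]),0.22); print("house",L)
C=plane(t,f([[512,171],[741,177],[738,354],[508,349]]),0.055); print("caddy",C,C.mean(0))
a=(C[0]+C[3]-C[1]-C[2])[:2]; print("caddy yaw",np.degrees(np.arctan2(a[1],a[0])),"len",np.linalg.norm(a)/2, np.linalg.norm((C[0]+C[1]-C[2]-C[3])/2))
m=V.mean(0)[:2]; d=k[0,:2]-m; print("bay yaw from knob-visor",np.degrees(np.arctan2(d[1],d[0])),np.linalg.norm(d))
E
python3 fit.py
```

```text
visor [[0.6104433  0.04840636 0.2       ]
 [0.46054259 0.06031597 0.2       ]] 0.15037307486877152
knob [[0.5452907 0.1931115 0.262    ]]
house [[0.5876528  0.24397999 0.22      ]
 [0.57820702 0.11582693 0.22      ]
 [0.49978063 0.12104225 0.22      ]
 [0.51116717 0.24967592 0.22      ]]
caddy [[ 0.5745073  -0.02240915  0.055     ]
 [ 0.56922394 -0.17489455  0.055     ]
 [ 0.45222597 -0.1706895   0.055     ]
 [ 0.4571143  -0.01864671  0.055     ]] [ 0.51326788 -0.09665998  0.055     ]
caddy yaw 88.08694828743484 len 0.152349006639877 0.11726316555852112
bay yaw from knob-visor 85.96080607705053 0.1390958381614698
```

```bash
cat >> h.py <<'E'
BAY=[0.535,0.0585,85.6]; CAD=[0.5133,-0.0967,88.1]
def fr(p,P):
    P=np.atleast_2d(np.asarray(P,float)); a=np.radians(p[2]); M=np.array([[np.cos(a),-np.sin(a),0],[np.sin(a),np.cos(a),0],[0,0,1]])
    return P@M.T+[p[0],p[1],0]
BM=[[-.005,.075,.2],[-.005,-.075,.2],[.135,0,.2635],[0,.0655,.045],[0,-.0655,.045],[-.025,.085,.045],[-.025,-.085,.045],[0,.0655,.018],[0,-.0655,.018],[.06,.04,.22],[.19,.04,.22],[.06,-.04,.22],[.19,-.04,.22]]
CM=[[x,y,.055] for x in(-.075,.075) for y in(-.0575,.0575)]+[[-.075,y,0] for y in(-.0575,.0575)]+[[.075,-.0575,0],[.075,.0575,0]]+[[x,y,.11] for x in(.04,.075) for y in(-.01,.01)]
E
python3 - <<'E'
from h import *
P=np.r_[fr(BAY,BM),fr(CAD,CM)]
c=cam("top"); crop(c,220,200,400,300,4.4,"topd.png",proj(c,P))
c=cam("side"); crop(c,210,140,360,310,3.5,"sided.png",proj(c,P))
E
```

```text
(no output)
```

View pics/topd.png

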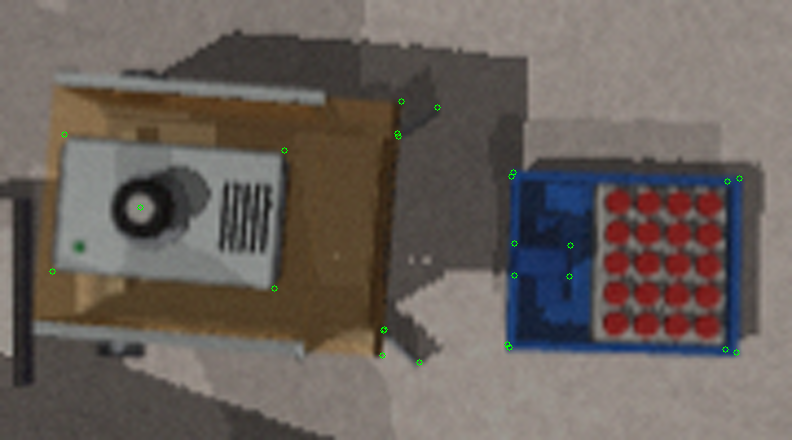

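View pics/sided.png

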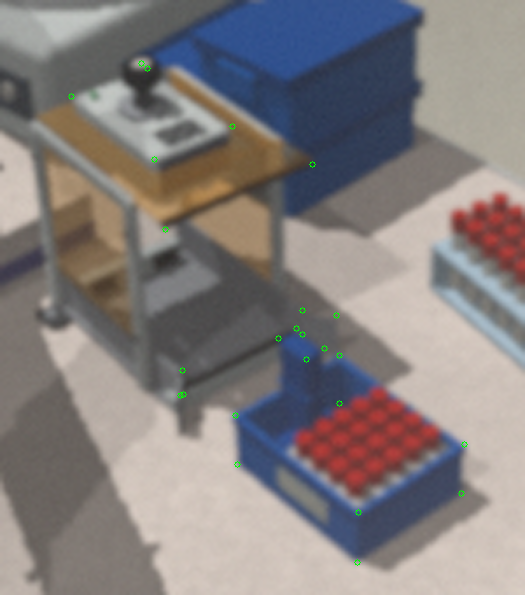

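```bash
cat >> h.py <<'E'
def pose(h,a,g,off=.006):
    """heading deg, lean deg, point g (world) which lies off ahead of the TCP"""
    h,a=np.radians([h,a]);L=np.array([np.cos(h),np.sin(h),0]);U=np.array([0,0,1.]);W=np.cross(U,L)
    M=np.c_[np.cos(a)*L+np.sin(a)*U,-W,np.sin(a)*L-np.cos(a)*U]
    return M,np.asarray(g,float)-off*M[:,2]
def state():
    o=env.get_obs(); return R.from_euler('xyz',o["tool_rot"],degrees=True).as_matrix(),o["tool_pos"],o
def rows(T,n,grip,start=None):
    M0,p0=start if start else state()[:2]; M1,p1=T
    w=R.from_matrix(M0.T@M1).as_rotvec(); out=[]; M=M0
    print("turn/row",np.degrees(np.linalg.norm(w))/n,"shift/row cm",100*np.linalg.norm(p1-p0)/n)
    for i in range(n):
        out.append([grip]+[round(float(v),2) for v in 100*(M.T@(p1-p0))/n]+[round(float(v),3) for v in w/n]); M=M@R.from_rotvec(w/n).as_matrix()
    for i in range(0,n,5): print("[" + ",\n ".join(str(r) for r in out[i:i+5])+"]")
E
python3 - <<'E'
from h import *
g=fr(CAD,[.0575,0,.09])[0]; print(g)
M,p=pose(88.1,36,g)
A=(M,p-.10*M[:,2]); print(A[1])
# waypoint
W=(pose(130,8,[0,0,0])[0],np.array([.38,.40,.42])); rows(W,7,8.7)
W2=(pose(95,28,[0,0,0])[0],np.array([.46,.08,.42])); rows(W2,9,8.7,W)
rows((A[0],A[1]),8,8.7,W2)
E
```

```text
[ 0.51520642 -0.03923161  0.09      ]
[ 0.51314068 -0.10150259  0.1757558 ]
turn/row 3.51838948133939 shift/row cm 3.7845440193827424
[[8.7, -2.28, -1.74, -2.46, -0.004, 0.02, 0.058],
 [8.7, -2.33, -1.6, -2.52, -0.004, 0.02, 0.058],
 [8.7, -2.37, -1.45, -2.57, -0.004, 0.02, 0.058],
 [8.7, -2.4, -1.3, -2.62, -0.004, 0.02, 0.058],
 [8.7, -2.42, -1.15, -2.67, -0.004, 0.02, 0.058]]
[[8.7, -2.43, -1.0, -2.73, -0.004, 0.02, 0.058],
 [8.7, -2.43, -0.85, -2.78, -0.004, 0.02, 0.058]]
turn/row 4.461714409596805 shift/row cm 3.6649827783268094
[[8.7, -3.26, -1.6, -0.46, -0.021, 0.038, 0.065],
 [8.7, -3.34, -1.38, -0.61, -0.021, 0.038, 0.065],
 [8.7, -3.4, -1.15, -0.77, -0.021, 0.038, 0.065],
 [8.7, -3.43, -0.91, -0.92, -0.021, 0.038, 0.065],
 [8.7, -3.44, -0.66, -1.06, -0.021, 0.038, 0.065]]
[[8.7, -3.44, -0.42, -1.2, -0.021, 0.038, 0.065],
 [8.7, -3.41, -0.17, -1.34, -0.021, 0.038, 0.065],
 [8.7, -3.36, 0.08, -1.47, -0.021, 0.038, 0.065],
 [8.7, -3.29, 0.33, -1.59, -0.021, 0.038, 0.065]]
turn/row 1.3201124935219162 shift/row cm 3.86131358267053
[[8.7, -3.48, 0.46, 1.61, -0.008, 0.017, 0.013],
 [8.7, -3.5, 0.5, 1.55, -0.008, 0.017, 0.013],
 [8.7, -3.52, 0.53, 1.49, -0.008, 0.017, 0.013],
 [8.7, -3.54, 0.56, 1.44, -0.008, 0.017, 0.013],
 [8.7, -3.56, 0.6, 1.38, -0.008, 0.017, 0.013]]
[[8.7, -3.57, 0.63, 1.32, -0.008, 0.017, 0.013],
 [8.7, -3.59, 0.67, 1.26, -0.008, 0.017, 0.013],
 [8.7, -3.6, 0.7, 1.21, -0.008, 0.017, 0.013]]
```

move_arm --pt "8.7 -2.3 -1.7 -2.5 -0.004 0.02 0.058" --pt "8.7 -2.3 -1.6 -2.5 -0.004 0.02 0.058" --pt "8.7 -2.4 -1.4 -2.6 -0.004 0.02 0.058" --pt "8.7 -2.4 -1.3 -2.6 -0.004 0.02 0.058" --pt "8.7 -2.4 -1.1 -2.7 -0.004 0.02 0.058"

```text
time_s: 0.82
tool_pos: [0.3562, 0.4514, 0.3726]
tool_rot: [179.7, -5.9, 136.5]
force: [0.8, -0.2, 0.4]
grip_width: 0.0868
```

move_arm --pt "8.7 -2.4 -1.0 -2.7 -0.004 0.02 0.058" --pt "8.7 -2.4 -0.9 -2.8 -0.004 0.02 0.058" --pt "8.7 -3.3 -1.6 -0.5 -0.021 0.038 0.065" --pt "8.7 -3.3 -1.4 -0.6 -0.021 0.038 0.065" --pt "8.7 -3.4 -1.2 -0.8 -0.021 0.038 0.065"

```text
time_s: 1.23
tool_pos: [0.4069, 0.2925, 0.4216]
tool_rot: [178.6, -14.9, 118.5]
force: [0.8, 0.3, -0.4]
grip_width: 0.0871
```

move_arm --pt "8.7 -3.4 -0.9 -0.9 -0.021 0.038 0.065" --pt "8.7 -3.4 -0.7 -1.1 -0.021 0.038 0.065" --pt "8.7 -3.4 -0.4 -1.2 -0.021 0.038 0.065" --pt "8.7 -3.4 -0.2 -1.3 -0.021 0.038 0.065" --pt "8.7 -3.4 0.1 -1.5 -0.021 0.038 0.065"

```text
time_s: 1.65
tool_pos: [0.4501, 0.1148, 0.4211]
tool_rot: [179.5, -26.2, 98.9]
force: [1.0, -0.4, -0.2]
grip_width: 0.0871
```

```bash
python3 - <<'E'
from h import *
print(state()[2]["qpos"])
g=fr(CAD,[.0575,0,.09])[0]
M,p=pose(88.1,36,g)
rows((M,p-.10*M[:,2]),10,8.7)
E
```

```text
[-29.05394394  -7.05053227  27.2646158   94.44425942 -22.93366608
  94.2023913    5.48354111]
turn/row 1.434162868705865 shift/row cm 3.330617885208858
[[8.7, -3.09, 0.28, 1.22, -0.009, 0.017, 0.016],
 [8.7, -3.1, 0.32, 1.17, -0.009, 0.017, 0.016],
 [8.7, -3.12, 0.36, 1.12, -0.009, 0.017, 0.016],
 [8.7, -3.13, 0.4, 1.07, -0.009, 0.017, 0.016],
 [8.7, -3.14, 0.44, 1.02, -0.009, 0.017, 0.016]]
[[8.7, -3.15, 0.48, 0.97, -0.009, 0.017, 0.016],
 [8.7, -3.16, 0.53, 0.92, -0.009, 0.017, 0.016],
 [8.7, -3.16, 0.57, 0.87, -0.009, 0.017, 0.016],
 [8.7, -3.17, 0.61, 0.82, -0.009, 0.017, 0.016],
 [8.7, -3.17, 0.66, 0.77, -0.009, 0.017, 0.016]]
```

move_arm --pt "8.7 -3.1 0.3 1.2 -0.009 0.017 0.016" --pt "8.7 -3.1 0.3 1.2 -0.009 0.017 0.016" --pt "8.7 -3.1 0.4 1.1 -0.009 0.017 0.016" --pt "8.7 -3.1 0.4 1.1 -0.009 0.017 0.016" --pt "8.7 -3.1 0.4 1.0 -0.009 0.017 0.016"

```text
time_s: 2.07
tool_pos: [0.4821, 0.008, 0.2977]
tool_rot: [179.3, -31.0, 93.9]
force: [1.1, 0.4, -0.4]
grip_width: 0.0874
```

move_arm --pt "8.7 -3.1 0.5 1.0 -0.009 0.017 0.016" --pt "8.7 -3.2 0.5 0.9 -0.009 0.017 0.016" --pt "8.7 -3.2 0.6 0.9 -0.009 0.017 0.016" --pt "8.7 -3.2 0.6 0.8 -0.009 0.017 0.016" --pt "8.7 -3.2 0.7 0.8 -0.009 0.017 0.016"

```text
time_s: 2.48
tool_pos: [0.5149, -0.1006, 0.1742]
tool_rot: [179.8, -35.9, 88.4]
force: [0.4, 0.4, 0.2]
grip_width: 0.087
```

```bash
python3 - <<'E'
from h import *
print(state()[2])
P=np.r_[fr(BAY,BM),fr(CAD,CM)]
c=cam("wrist"); crop(c,0,0,640,400,1.25,"w1.png",proj(c,P))
c=cam("side"); crop(c,160,100,400,310,3,"s1.png")
E
```

```text
{'time_s': 2.4833, 'qpos': array([ -7.58449766,  21.36487436,  43.19006627, 102.32938338,
       -43.33545533,  87.65230212,  46.76199594]), 'joint_velocities': array([ 38.51502758,  52.77499579,  -0.6521681 , -10.65358152,
       -33.57693518,   4.01069388,  44.59869454]), 'effort': array([ -1.74636606, -43.74889255,   8.0506593 , -23.75832796,
        -1.20116405,   2.13669397,  -0.77992821]), 'tool_pos': array([ 0.51492726, -0.10058061,  0.17418467]), 'tool_rot': array([179.79598497, -35.93155984,  88.41546918]), 'force': array([0.35784899, 0.37939452, 0.23865411]), 'wrist_torque': array([-0.72083118, -0.00248343,  0.00272073]), 'grip_width': 0.08695310226200507}
```

View pics/w1.png

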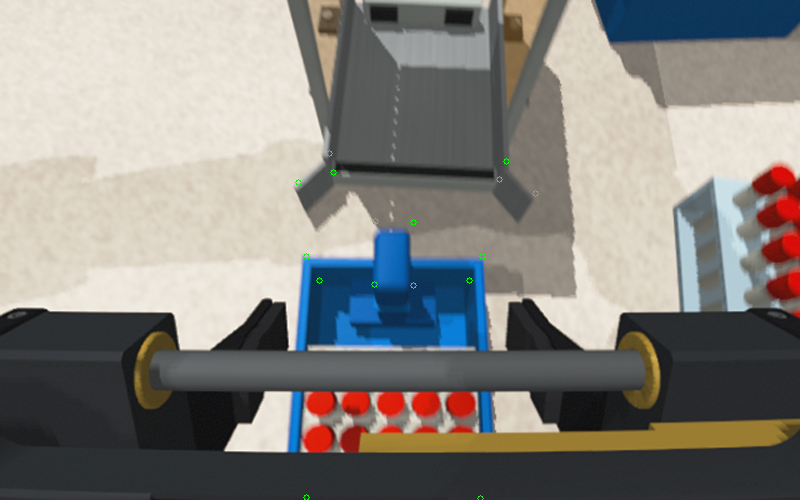

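View pics/s1.png

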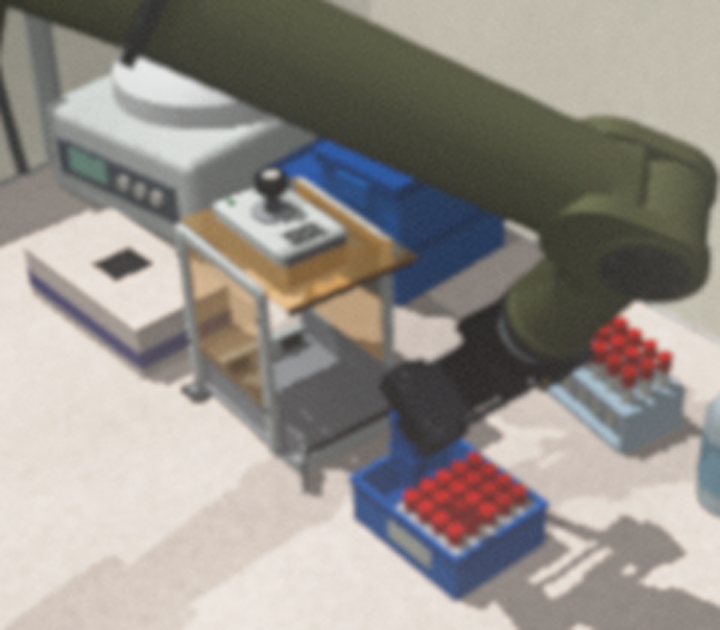

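move_arm --pt "8.7 0 0 0 0 0 0" --pt "8.7 0 0 0 0 0 0" --pt "8.7 0 0 0 0 0 0"

```text
time_s: 2.83
tool_pos: [0.5153, -0.0984, 0.1769]
tool_rot: [179.6, -35.9, 88.7]
force: [-0.2, 0.2, 0.3]
grip_width: 0.0869
```

```bash
python3 - <<'E'
from h import *
P=np.r_[fr(BAY,BM),fr(CAD,CM)]
c=cam("wrist"); crop(c,200,80,460,300,3,"w2.png",proj(c,P))
g=fr(CAD,[.0575,0,.09])[0]
M,p=pose(88.1,36,g)
rows((M,p),10,8.7)
E
```

```text
turn/row 0.04848436286465135 shift/row cm 0.9924781870898327
[[8.7, -0.03, -0.02, 0.99, 0.0, 0.0, 0.001],
 [8.7, -0.03, -0.02, 0.99, 0.0, 0.0, 0.001],
 [8.7, -0.03, -0.02, 0.99, 0.0, 0.0, 0.001],
 [8.7, -0.03, -0.02, 0.99, 0.0, 0.0, 0.001],
 [8.7, -0.03, -0.02, 0.99, 0.0, 0.0, 0.001]]
[[8.7, -0.03, -0.02, 0.99, 0.0, 0.0, 0.001],
 [8.7, -0.03, -0.02, 0.99, 0.0, 0.0, 0.001],
 [8.7, -0.03, -0.02, 0.99, 0.0, 0.0, 0.001],
 [8.7, -0.03, -0.02, 0.99, 0.0, 0.0, 0.001],
 [8.7, -0.03, -0.02, 0.99, 0.0, 0.0, 0.001]]
```

View pics/w2.png

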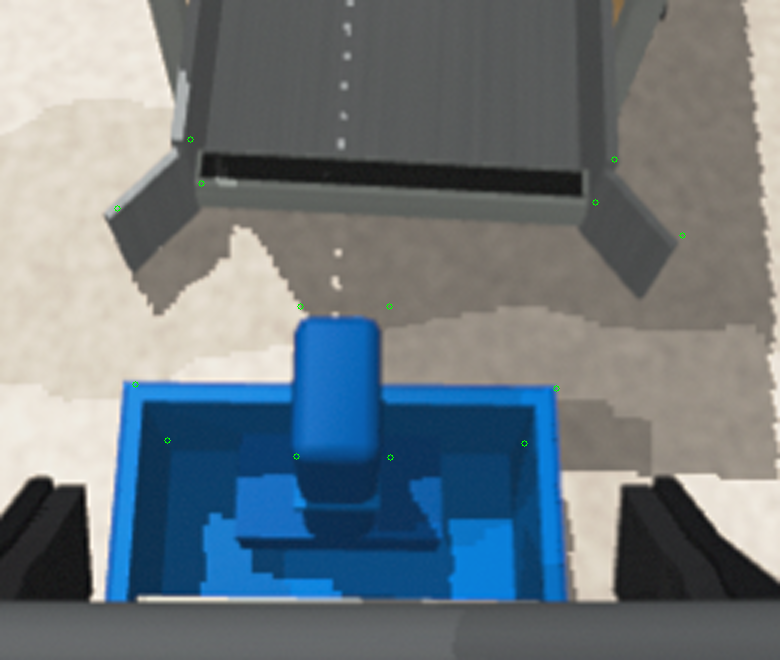

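move_arm --pt "8.7 -0.05 -0.05 2.0 0 0 0.002" --pt "8.7 -0.05 -0.05 2.0 0 0 0.002" --pt "8.7 -0.05 -0.05 2.0 0 0 0.002" --pt "8.7 -0.05 -0.05 2.0 0 0 0.002" --pt "8.7 -0.05 -0.05 1.9 0 0 0.002"

```text
time_s: 3.3
tool_pos: [0.5145, -0.0416, 0.0945]
tool_rot: [-180.0, -35.9, 88.0]
force: [-1.1, 0.1, 0.0]
grip_width: 0.0869
```

move_arm --pt "8.7 0 0 0 0 0 0" --pt "2.5 0 0 0 0 0 0" --pt "2.5 0 0 0 0 0 0" --pt "2.5 0 0 0 0 0 0"

```text
time_s: 3.63
tool_pos: [0.5149, -0.0444, 0.0951]
tool_rot: [-179.9, -35.9, 87.8]
force: [0.5, 0.3, -0.4]
grip_width: 0.0743
```

```bash
python3 - <<'E'
from h import *
M,p,o=state(); g=p+.006*M[:,2]; print("grasp",g,"target",fr(CAD,[.0575,0,.09])[0],o["force"],o["grip_width"])
c=cam("wrist"); crop(c,100,50,520,360,1.9,"w3.png")
E
```

```text
grasp [ 0.51498982 -0.04089082  0.09023008] target [ 0.51520642 -0.03923161  0.09      ] [ 0.49574151  0.34777375 -0.40132424] 0.07426776498559938
```

View pics/w3.png

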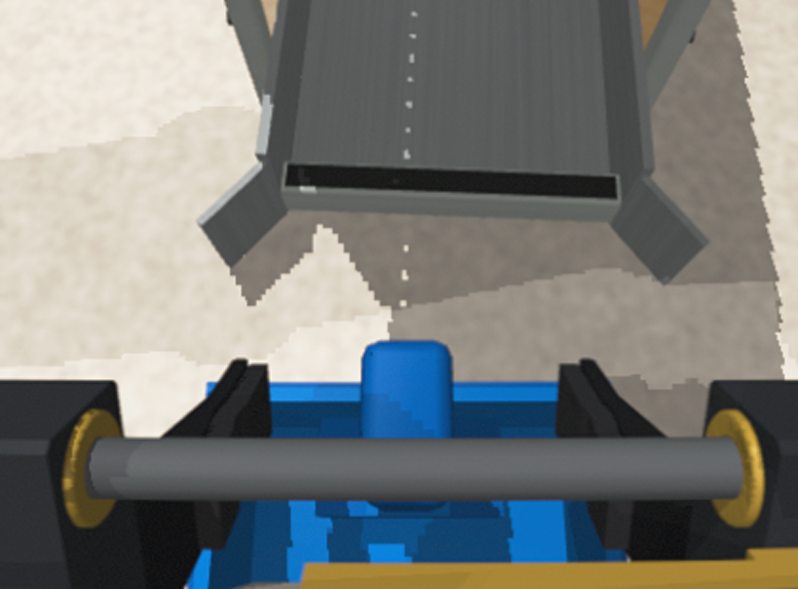

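move_arm --pt "1.0 0 0 0 0 0 0" --pt "1.0 0 0 0 0 0 0" --pt "1.0 0 0 0 0 0 0" --pt "1.0 0 0 0 0 0 0" --pt "1.0 0 0 0 0 0 0" --force 45

```text
time_s: 4.1
tool_pos: [0.5138, -0.0435, 0.0934]
tool_rot: [-179.7, -35.9, 87.7]
force: [0.4, 0.4, 1.1]
grip_width: 0.0373
```

move_arm --pt "1.0 0 0 0 0 0 0" --pt "1.0 0 0 0 0 0 0" --pt "1.0 0 0 0 0 0 0" --pt "1.0 0 0 0 0 0 0" --pt "1.0 0 0 0 0 0 0"

```text
time_s: 4.52
tool_pos: [0.5137, -0.0434, 0.0934]
tool_rot: [-179.7, -35.9, 87.7]
force: [-0.1, 0.2, 0.8]
grip_width: 0.0198
```

move_arm --pt "1.0 0 0 0 0 0 0" --pt "1.0 0 0 0 0 0 0" --pt "1.0 0 0 0 0 0 0"

```text
time_s: 4.77
tool_pos: [0.5137, -0.0434, 0.0934]
tool_rot: [-179.7, -35.9, 87.7]
force: [-1.3, -0.7, 0.7]
grip_width: 0.0197
```

```bash
cat >> h.py <<'E'
def pitch(T,tail,h,deg):
    M,p=T; h=np.radians(h); ax=np.array([np.sin(h),-np.cos(h),0])  # -W
    Q=R.from_rotvec(ax*np.radians(deg)).as_matrix(); return Q@M, tail+Q@(p-tail)
E
python3 - <<'E'
from h import *
M,p,o=state(); tail=fr(CAD,[-.075,0,0])[0]; print(tail)
T=(M,p)
for k in range(2):
    T2=pitch(T,tail,88,4.8); rows(T2,5,1.0,T); T=T2
E
```

```text
[ 0.51081336 -0.17165877  0.        ]
turn/row 0.96 shift/row cm 0.26574602600455477
[[1.0, -0.01, -0.0, -0.27, 0.0, 0.017, -0.0],
 [1.0, -0.01, -0.0, -0.27, 0.0, 0.017, -0.0],
 [1.0, -0.0, -0.0, -0.27, 0.0, 0.017, -0.0],
 [1.0, 0.0, -0.0, -0.27, 0.0, 0.017, -0.0],
 [1.0, 0.01, -0.0, -0.27, 0.0, 0.017, -0.0]]
turn/row 0.96 shift/row cm 0.2657460260045551
[[1.0, -0.01, -0.0, -0.27, 0.0, 0.017, -0.0],
 [1.0, -0.01, -0.0, -0.27, 0.0, 0.017, -0.0],
 [1.0, -0.0, -0.0, -0.27, 0.0, 0.017, -0.0],
 [1.0, 0.0, -0.0, -0.27, 0.0, 0.017, -0.0],
 [1.0, 0.01, -0.0, -0.27, 0.0, 0.017, -0.0]]
```

move_arm --pt "1.0 0 0 -0.27 0 0.017 0" --pt "1.0 0 0 -0.27 0 0.017 0" --pt "1.0 0 0 -0.27 0 0.017 0" --pt "1.0 0 0 -0.27 0 0.017 0" --pt "1.0 0 0 -0.27 0 0.017 0"

```text
time_s: 5.18
tool_pos: [0.5135, -0.0517, 0.1041]
tool_rot: [-179.7, -40.9, 87.6]
force: [0.1, 2.0, -1.5]
grip_width: 0.0199
```

move_arm --pt "1.0 0 0 -0.27 0 0.017 0" --pt "1.0 0 0 -0.27 0 0.017 0" --pt "1.0 0 0 -0.27 0 0.017 0" --pt "1.0 0 0 -0.27 0 0.017 0" --pt "1.0 0 0 -0.27 0 0.017 0"

```text
time_s: 5.6
tool_pos: [0.5132, -0.061, 0.114]
tool_rot: [-179.6, -45.7, 87.6]
force: [-1.0, 1.7, -1.7]
grip_width: 0.0195
```

```bash
python3 - <<'E'
from h import *
M,p,o=state(); print(p,o["tool_rot"],o["force"],p+.006*M[:,2])
c=cam("side"); crop(c,220,140,380,310,3.5,"s2.png")
c=cam("top"); crop(c,220,200,400,300,4.4,"t2.png")
E
```

```text
[ 0.51319886 -0.06103447  0.11402953] [-179.64254677  -45.73733024   87.61171443] [-1.03574932  1.66542031 -1.6963126 ] [ 0.51334052 -0.05673984  0.10984191]
```

View pics/s2.png

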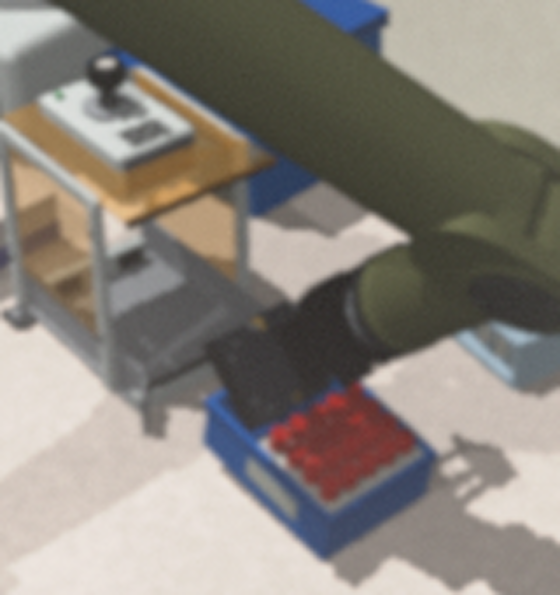

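View pics/t2.png

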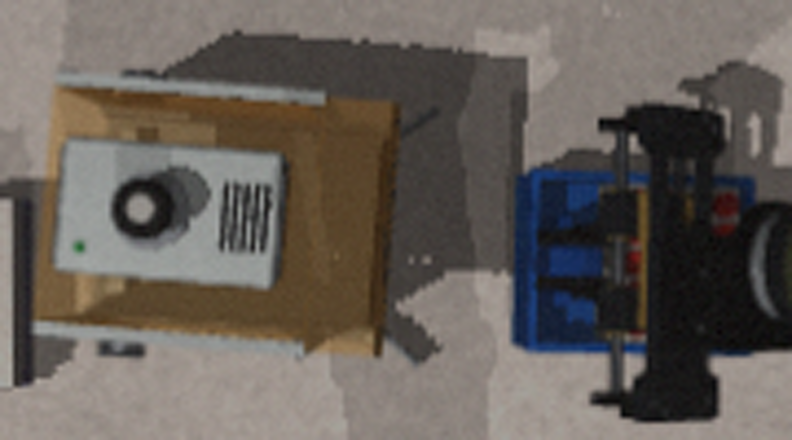

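```bash
python3 - <<'E'
from h import *
M,p,o=state()
g=fr(BAY,[-.0156,0,.1105])[0]; print(g)
rows(pose(85.6,45.7,g),15,1.0)
E
```

```text
[0.53380318 0.04294598 0.1105    ]
turn/row 0.1478075223555155 shift/row cm 0.681100932943331
[[1.0, 0.47, 0.11, 0.48, -0.002, 0.0, 0.002],
 [1.0, 0.47, 0.11, 0.48, -0.002, 0.0, 0.002],
 [1.0, 0.47, 0.11, 0.48, -0.002, 0.0, 0.002],
 [1.0, 0.47, 0.1, 0.48, -0.002, 0.0, 0.002],
 [1.0, 0.47, 0.1, 0.48, -0.002, 0.0, 0.002]]
[[1.0, 0.47, 0.1, 0.48, -0.002, 0.0, 0.002],
 [1.0, 0.47, 0.1, 0.48, -0.002, 0.0, 0.002],
 [1.0, 0.47, 0.1, 0.48, -0.002, 0.0, 0.002],
 [1.0, 0.47, 0.09, 0.48, -0.002, 0.0, 0.002],
 [1.0, 0.47, 0.09, 0.48, -0.002, 0.0, 0.002]]
[[1.0, 0.48, 0.09, 0.48, -0.002, 0.0, 0.002],
 [1.0, 0.48, 0.09, 0.48, -0.002, 0.0, 0.002],
 [1.0, 0.48, 0.09, 0.48, -0.002, 0.0, 0.002],
 [1.0, 0.48, 0.09, 0.48, -0.002, 0.0, 0.002],
 [1.0, 0.48, 0.08, 0.48, -0.002, 0.0, 0.002]]
```

Drag most of it, stop ~30 mm short of the goal and look.

move_arm --pt "1.0 0.47 0.14 0.48 -0.003 0 0.003" --pt "1.0 0.47 0.14 0.48 -0.003 0 0.003" --pt "1.0 0.47 0.14 0.48 -0.003 0 0.003" --pt "1.0 0.47 0.14 0.48 -0.003 0 0.003" --pt "1.0 0.47 0.14 0.48 -0.003 0 0.003"

```text
time_s: 6.12
tool_pos: [0.5219, -0.0265, 0.1138]
tool_rot: [-179.6, -45.6, 86.4]
force: [1.1, -1.3, -5.2]
grip_width: 0.0193
```

move_arm --pt "1.0 0.47 0.14 0.48 -0.003 0 0.003" --pt "1.0 0.47 0.14 0.48 -0.003 0 0.003" --pt "1.0 0.47 0.14 0.48 -0.003 0 0.003" --pt "1.0 0.47 0.14 0.48 -0.003 0 0.003" --pt "1.0 0.47 0.14 0.48 -0.003 0 0.003"

```text
time_s: 6.53
tool_pos: [0.5311, 0.0062, 0.1139]
tool_rot: [-179.6, -45.6, 85.1]
force: [1.1, -1.3, -4.4]
grip_width: 0.02
```

move_arm --pt "1.0 0 0 0 0 0 0" --pt "1.0 0 0 0 0 0 0"

```text
time_s: 6.7
tool_pos: [0.5309, 0.0068, 0.1142]
tool_rot: [-179.6, -45.7, 85.3]
force: [0.4, 0.5, -4.9]
grip_width: 0.0198
```

```bash
cat >> h.py <<'E'
def bay(P):
    a=np.radians(BAY[2]); d=np.asarray(P)-[BAY[0],BAY[1],0]
    return np.array([d[0]*np.cos(a)+d[1]*np.sin(a),-d[0]*np.sin(a)+d[1]*np.cos(a),d[2]])
E
python3 - <<'E'
from h import *
M,p,o=state(); print(p,o["tool_rot"],o["force"],"grip in bay",bay(p+.006*M[:,2]))
rows(pose(85.6,45.7,fr(BAY,[-.0156,0,.1105])[0]),5,1.0)
P=fr(BAY,BM)
c=cam("side"); crop(c,220,140,380,310,3.5,"s3.png",proj(c,P))
c=cam("wrist"); crop(c,100,0,520,300,1.9,"w4.png",proj(c,P))
E
```

```text
[0.53088066 0.00679814 0.11422579] [-179.61160054  -45.72413272   85.26495422] [ 0.43306617  0.5279663  -4.92735746] grip in bay [-0.04756953  0.00015624  0.11003721]
turn/row 0.055636402481361 shift/row cm 0.6395009225839965
[[1.0, 0.45, 0.0, 0.45, -0.001, -0.0, -0.001],
 [1.0, 0.45, 0.0, 0.45, -0.001, -0.0, -0.001],
 [1.0, 0.45, 0.0, 0.45, -0.001, -0.0, -0.001],
 [1.0, 0.45, 0.0, 0.45, -0.001, -0.0, -0.001],
 [1.0, 0.45, 0.0, 0.45, -0.001, -0.0, -0.001]]
```

View pics/s3.png

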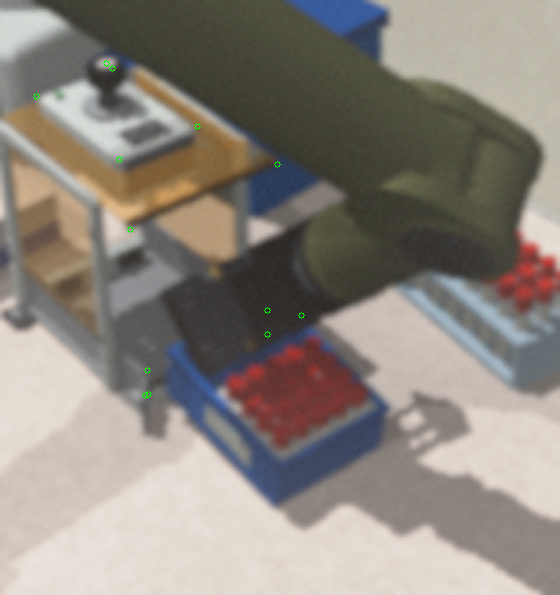

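View pics/w4.png

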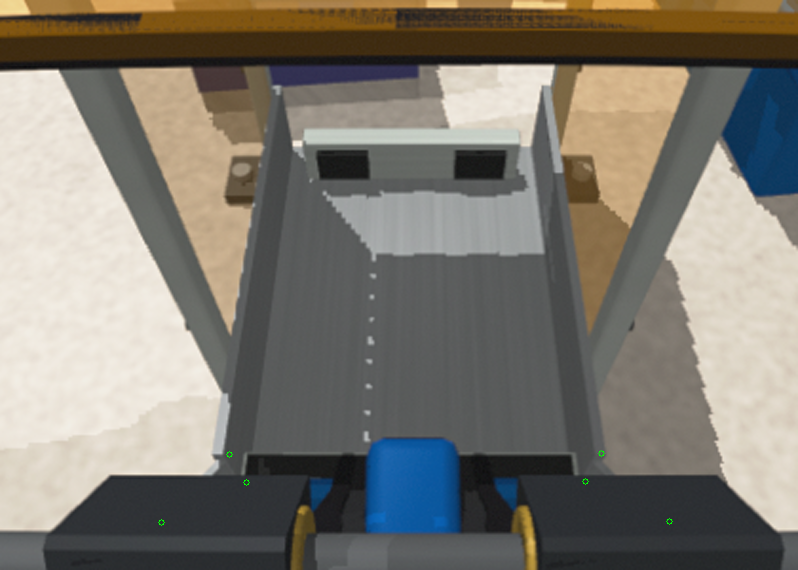

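move_arm --pt "1.0 0.45 0 0.45 0 0 0" --pt "1.0 0.45 0 0.45 0 0 0" --pt "1.0 0.45 0 0.45 0 0 0" --pt "1.0 0.45 0 0.45 0 0 0" --pt "1.0 0.45 0 0.45 0 0 0"

```text
time_s: 7.22
tool_pos: [0.5334, 0.0381, 0.1141]
tool_rot: [-179.6, -45.6, 85.2]
force: [-0.7, -0.9, -6.7]
grip_width: 0.0194
```

move_arm --pt "1.0 0 0 0 0 0 0" --pt "1.0 0 0 0 0 0 0" --pt "1.0 0 0 0 0 0 0"

```text
time_s: 7.47
tool_pos: [0.5334, 0.0373, 0.1142]
tool_rot: [-179.6, -45.6, 85.2]
force: [0.7, 0.5, -6.7]
grip_width: 0.0192
```

```bash
python3 - <<'E'
from h import *
M,p,o=state(); print(p,o["tool_rot"],o["force"],"grip in bay",bay(p+.006*M[:,2]))
c=cam("side"); crop(c,220,140,380,310,3.5,"s4.png")
c=cam("top"); crop(c,220,200,400,300,4.4,"t4.png")
E
```

```text
[0.53340388 0.03725137 0.11418074] [-179.60692686  -45.62269418   85.17352331] [ 0.69674717  0.52583613 -6.72250246] grip in bay [-1.70198695e-02 -2.95211040e-05  1.09984557e-01]
```

View pics/s4.png

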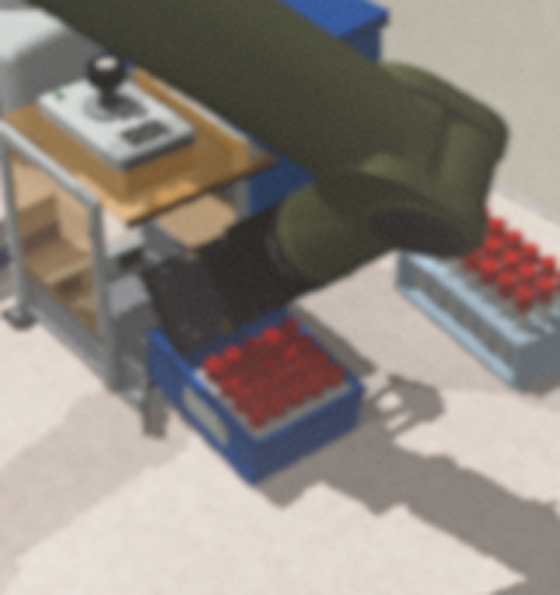

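View pics/t4.png

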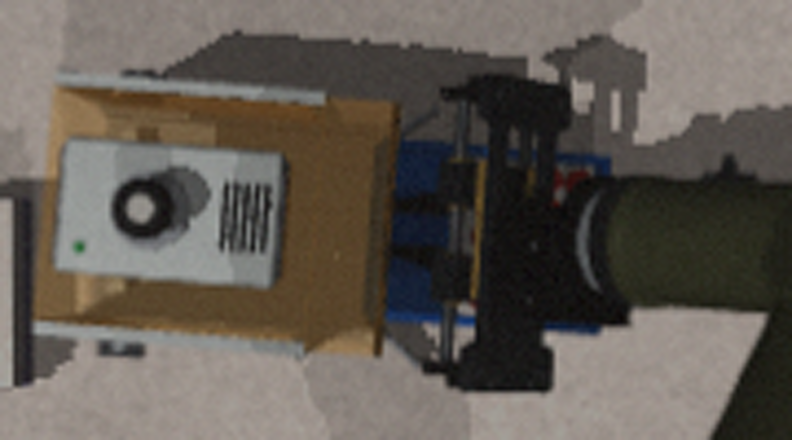

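move_arm --pt "1.0 -0.07 0 0.07 0 0 0" --pt "1.0 -0.07 0 0.07 0 0 0" --pt "1.0 -0.07 0 0.07 0 0 0" --pt "1.0 -0.07 0 0.07 0 0 0" --pt "1.0 0 0 0 0 0 0"

```text
time_s: 7.98
tool_pos: [0.534, 0.0384, 0.1122]
tool_rot: [-179.7, -45.8, 85.3]
force: [-3.2, 1.9, 5.1]
grip_width: 0.0197
```

```bash
python3 - <<'E'
from h import *
M,p,o=state(); print(p,o["tool_rot"],o["force"],o["wrist_torque"],"grip in bay",bay(p+.006*M[:,2]))
c=cam("side"); crop(c,240,200,340,290,6,"s5.png")
c=cam("wrist"); crop(c,100,0,520,300,1.9,"w5.png")
E
```

```text
[0.53397408 0.03835312 0.1122408 ] [-179.73792262  -45.84853739   85.33723525] [-3.16840139  1.94390623  5.13892854] [-0.46860455  0.44592096  0.19311924] grip in bay [-0.01586117 -0.00051505  0.1080615 ]
```

View pics/s5.png

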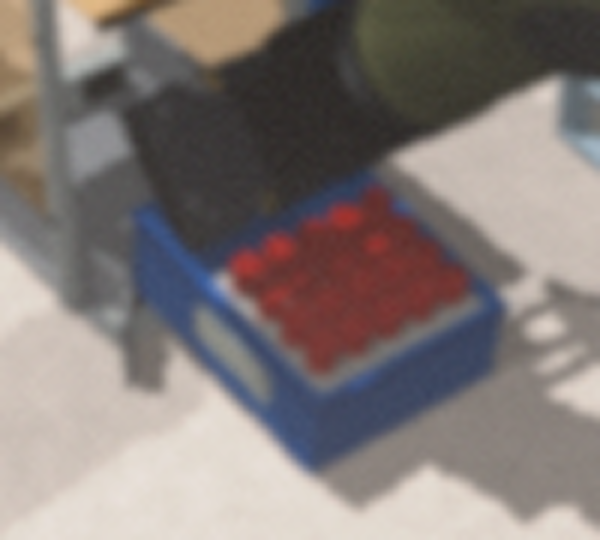

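View pics/w5.png

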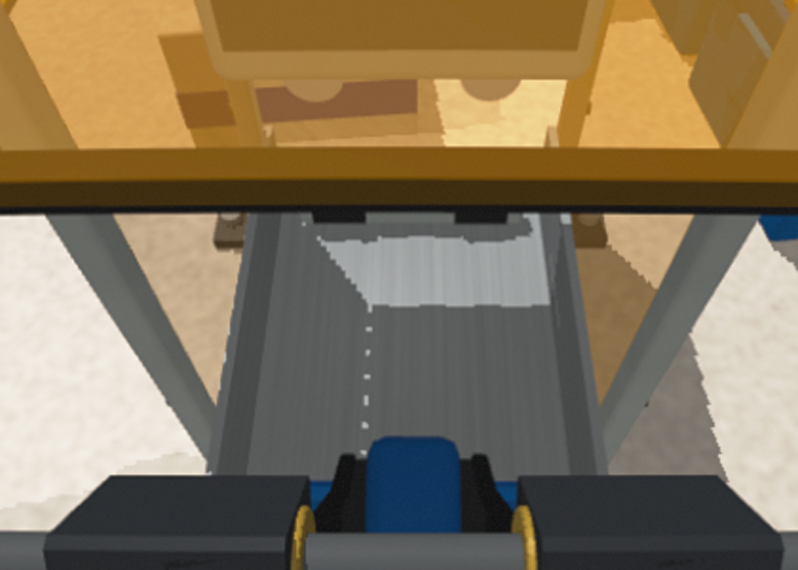

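move_arm --pt "4.0 0 0 0 0 0 0" --pt "4.0 0 0 0 0 0 0" --pt "4.0 0 0 0 0 0 0" --pt "4.5 0 0 0 0 0 0" --pt "4.5 0 0 0 0 0 0"

```text
time_s: 8.5
tool_pos: [0.5338, 0.0369, 0.1104]
tool_rot: [-179.7, -45.6, 85.2]
force: [-0.3, -0.1, -0.4]
grip_width: 0.0421
```

```bash
python3 - <<'E'
from h import *
M,p,o=state(); print(p,o["tool_rot"],o["force"],o["grip_width"],"grip in bay",bay(p+.006*M[:,2]))
c=cam("side"); crop(c,240,200,340,290,6,"s6.png")
c=cam("wrist"); crop(c,100,0,520,300,1.9,"w6.png")
E
```

```text
[0.53375575 0.03690395 0.11035526] [-179.65205922  -45.61769867   85.15632519] [-0.29257763 -0.10112081 -0.37715586] 0.04210076838325973 grip in bay [-0.01733966 -0.00041301  0.10615868]
```

View pics/s6.png

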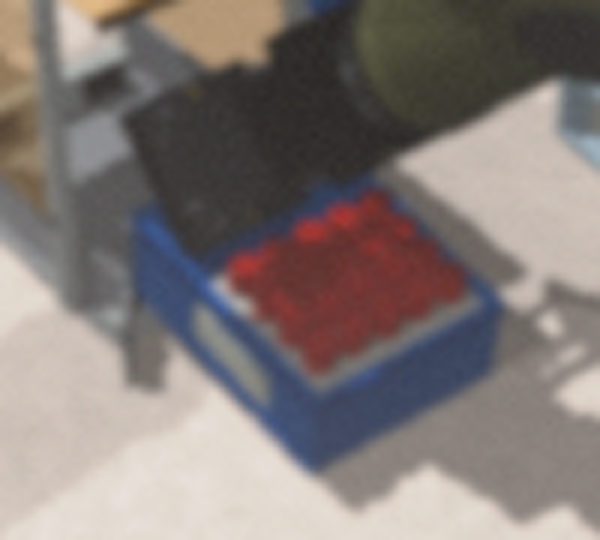

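View pics/w6.png

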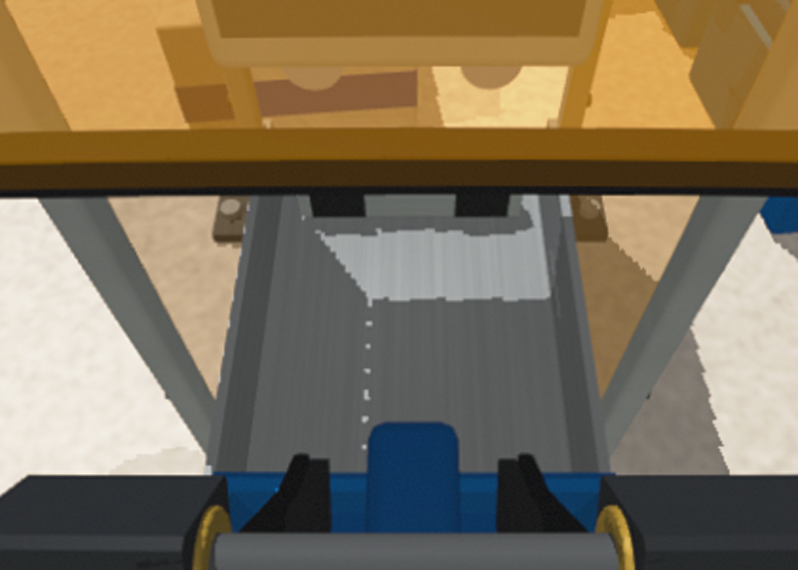

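```bash
python3 - <<'E'
from h import *
M,p,o=state()
A=(M,p-.11*M[:,2]); rows(A,4,6.0)
B=pose(85.6,45,fr(BAY,[-.195,0,.11])[0],.025); rows(B,4,6.0,A)
C=pose(85.6,45,fr(BAY,[-.165,0,.028])[0],.025); rows(C,4,6.0,B)
E
```

```text
turn/row 0.0 shift/row cm 2.7499999999999996
[[6.0, -0.0, 0.0, -2.75, 0.0, 0.0, 0.0],
 [6.0, -0.0, 0.0, -2.75, 0.0, 0.0, 0.0],
 [6.0, -0.0, 0.0, -2.75, 0.0, 0.0, 0.0],
 [6.0, -0.0, 0.0, -2.75, 0.0, 0.0, 0.0]]
turn/row 0.17479153852193813 shift/row cm 3.1824143632633612
[[6.0, -3.03, 0.01, -0.97, -0.0, -0.003, -0.001],
 [6.0, -3.03, 0.0, -0.96, -0.0, -0.003, -0.001],
 [6.0, -3.04, -0.0, -0.95, -0.0, -0.003, -0.001],
 [6.0, -3.04, -0.01, -0.94, -0.0, -0.003, -0.001]]
turn/row 0.0 shift/row cm 2.1828879952943074
[[6.0, -0.92, -0.0, 1.98, 0.0, 0.0, 0.0],
 [6.0, -0.92, -0.0, 1.98, 0.0, 0.0, 0.0],
 [6.0, -0.92, -0.0, 1.98, 0.0, 0.0, 0.0],
 [6.0, -0.92, -0.0, 1.98, 0.0, 0.0, 0.0]]
```

move_arm --pt "4.5 0 0 -1.5 0 0 0" --pt "4.5 0 0 -2.75 0 0 0" --pt "6.0 0 0 -3.3 0 0 0" --pt "6.0 0 0 -3.4 0 0 0" --pt "6.0 -3.0 0 -1.0 0 -0.003 0"

```text
time_s: 9.02
tool_pos: [0.5284, -0.0716, 0.1803]
tool_rot: [179.3, -45.5, 85.9]
force: [1.5, -0.8, 0.2]
grip_width: 0.0562
```

move_arm --pt "6.0 -3.0 0 -1.0 0 -0.003 0" --pt "6.0 -3.0 0 -1.0 0 -0.003 0" --pt "6.0 -3.0 0 -1.0 0 -0.003 0" --pt "6.0 0 0 0 0 0 0"

```text
time_s: 9.35
tool_pos: [0.5162, -0.16, 0.1269]
tool_rot: [-179.3, -44.6, 84.5]
force: [-0.7, 0.5, 0.1]
grip_width: 0.06
```

```bash
python3 - <<'E'
from h import *
M,p,o=state(); print(p,o["tool_rot"],o["force"],o["grip_width"],"tip in bay",bay(p+.025*M[:,2]))
rows(pose(85.6,45,fr(BAY,[-.165,0,.028])[0],.025),5,6.0)
c=cam("side"); crop(c,240,180,340,290,5.4,"s7.png")
c=cam("top"); crop(c,260,200,440,300,4.4,"t7.png")
c=cam("wrist"); crop(c,0,0,640,400,1.25,"w7.png")
E
```

```text
[ 0.51615209 -0.16000544  0.12688988] [-179.26059232  -44.61676767   84.45488003] [-0.73098071  0.52242931  0.11170678] 0.06001827321177842 tip in bay [-0.20174693  0.0020005   0.10909585]
turn/row 0.1801614817807204 shift/row cm 1.7822771886187596
[[6.0, -0.62, 0.05, 1.67, 0.0, 0.001, -0.003],
 [6.0, -0.62, 0.05, 1.67, 0.0, 0.001, -0.003],
 [6.0, -0.62, 0.04, 1.67, 0.0, 0.001, -0.003],
 [6.0, -0.63, 0.04, 1.67, 0.0, 0.001, -0.003],
 [6.0, -0.63, 0.04, 1.67, 0.0, 0.001, -0.003]]
```

View pics/s7.png

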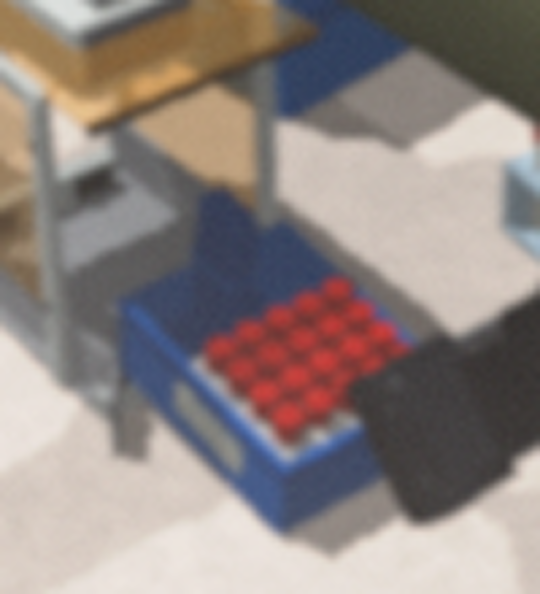

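View pics/w7.png

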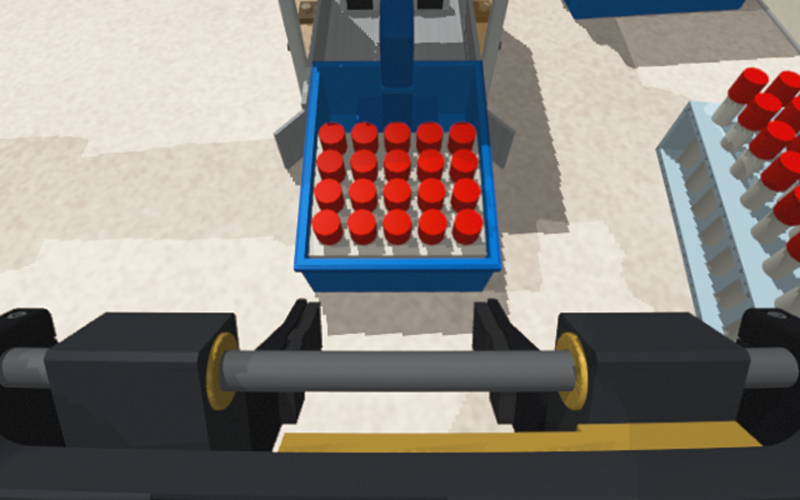

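move_arm --pt "6.0 -0.62 0.05 1.67 0 0.001 -0.003" --pt "6.0 -0.62 0.05 1.67 0 0.001 -0.003" --pt "6.0 -0.62 0.04 1.67 0 0.001 -0.003" --pt "6.0 -0.62 0.04 1.67 0 0.001 -0.003" --pt "6.0 -0.62 0.04 1.67 0 0.001 -0.003"

```text
time_s: 9.92
tool_pos: [0.5234, -0.1145, 0.0473]
tool_rot: [179.5, -45.3, 86.5]
force: [0.4, 0.0, -0.4]
grip_width: 0.0603
```

move_arm --pt "6.0 0.35 0 0.35 0 0 0" --pt "6.0 0.35 0 0.35 0 0 0" --pt "6.0 0.35 0 0.35 0 0 0" --pt "6.0 0.2 0 0.2 0 0 0" --pt "6.0 0 0 0 0 0 0"

```text
time_s: 10.33
tool_pos: [0.5249, -0.0993, 0.0491]
tool_rot: [179.4, -45.1, 86.4]
force: [0.0, -2.2, -1.9]
grip_width: 0.0599
```

```bash
python3 - <<'E'
from h import *
M,p,o=state(); print(p,o["tool_rot"],o["force"],o["grip_width"],"tip in bay",bay(p+.025*M[:,2]))
c=cam("side"); crop(c,240,180,340,290,5.4,"s8.png")
c=cam("wrist"); crop(c,0,0,640,400,1.25,"w8.png")
E
```

```text
[ 0.52493243 -0.09929163  0.04913747] [179.40708467 -45.12174974  86.43901641] [ 0.04833626 -2.19353087 -1.85597409] 0.05988383971792893 tip in bay [-0.14038282 -0.002067    0.03149835]
```

View pics/s8.png

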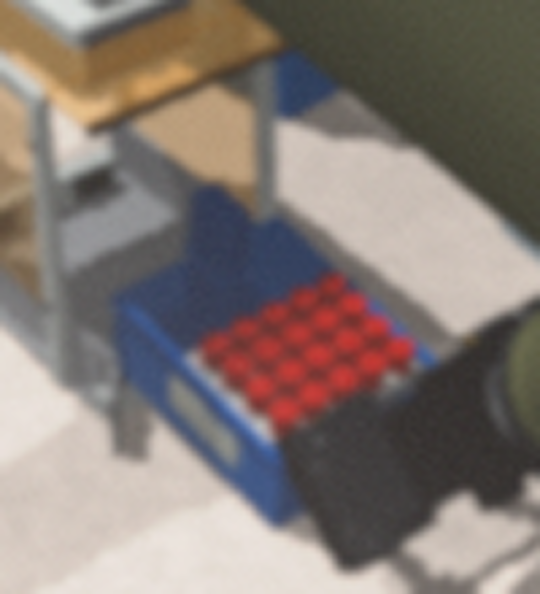

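View pics/w8.png

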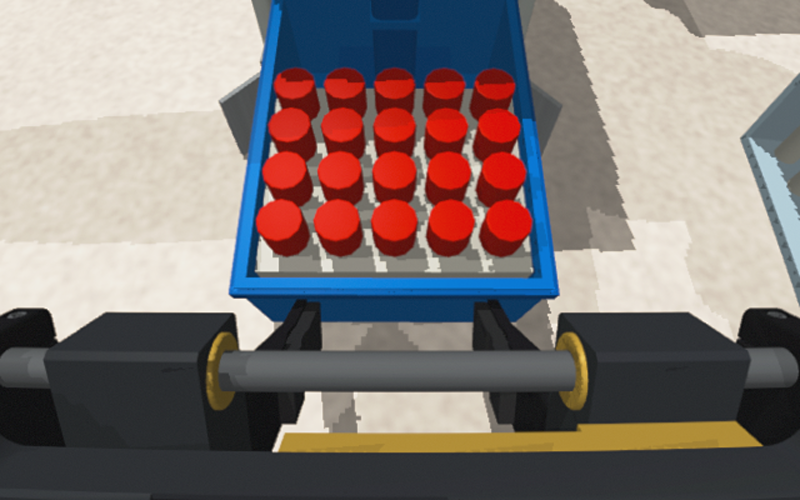

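move_arm --pt "6.0 0.3 -0.02 0.3 -0.002 0 0.002" --pt "6.0 0.3 -0.02 0.3 -0.002 0 0.002" --pt "6.0 0.3 -0.02 0.3 -0.002 0 0.002" --pt "6.0 0.3 -0.02 0.3 -0.002 0 0.002" --pt "6.0 0.3 -0.02 0.3 -0.002 0 0.002"

```text
time_s: 10.85
tool_pos: [0.5252, -0.0775, 0.0489]
tool_rot: [179.5, -45.2, 85.6]
force: [-1.2, -4.7, -1.5]
grip_width: 0.0601
```

move_arm --pt "6.0 0.35 0 0.35 0 0 0" --pt "6.0 0.35 0 0.35 0 0 0" --pt "6.0 0.35 0 0.35 0 0 0" --pt "6.0 0.35 0 0.35 0 0 0" --pt "6.0 0.35 0 0.35 0 0 0"

```text
time_s: 11.27
tool_pos: [0.5274, -0.0531, 0.0491]
tool_rot: [179.5, -45.2, 85.6]
force: [-1.1, -7.1, -0.8]
grip_width: 0.06
```

```bash
python3 - <<'E'
from h import *
M,p,o=state(); print(p,o["tool_rot"],o["force"],o["grip_width"],"tip in bay",bay(p+.025*M[:,2]))
c=cam("side"); crop(c,240,180,340,290,5.4,"s9.png")
c=cam("wrist"); crop(c,0,0,640,400,1.25,"w9.png")
E
```

```text
[ 0.5273967  -0.05310502  0.04907399] [179.47099198 -45.17299854  85.56022082] [-1.10803116 -7.14022766 -0.75662747] 0.06004386276059719 tip in bay [-0.09412936 -0.00122446  0.03145053]
```

View pics/s9.png

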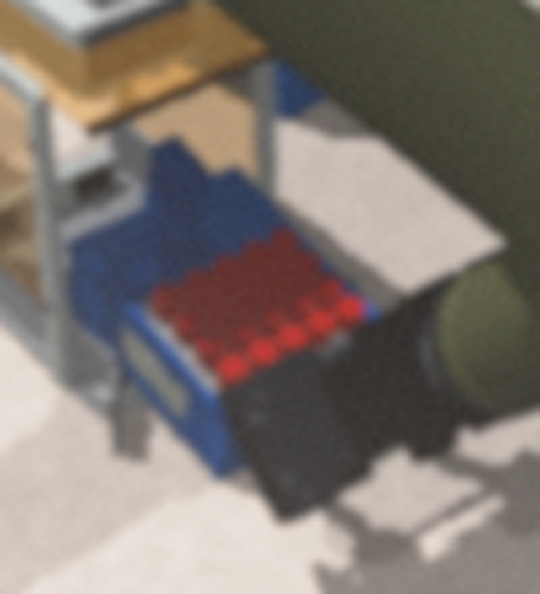

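View pics/w9.png

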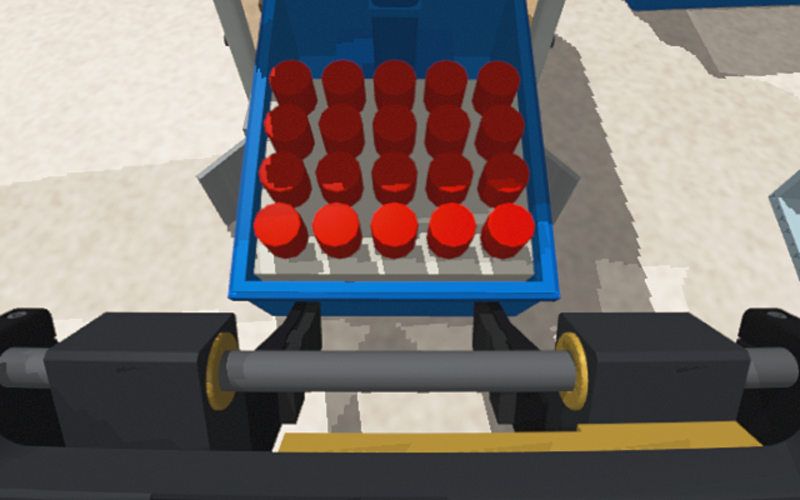

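move_arm --pt "6.0 0.3 0 0.3 0 0 0" --pt "6.0 0.3 0 0.3 0 0 0" --pt "6.0 0.3 0 0.3 0 0 0" --pt "6.0 0.3 0 0.3 0 0 0" --pt "6.0 0.3 0 0.3 0 0 0"

```text
time_s: 11.78
tool_pos: [0.5295, -0.0339, 0.0495]
tool_rot: [179.4, -45.1, 85.5]
force: [-1.5, -11.9, 4.3]
grip_width: 0.0602
```

move_arm --pt "6.0 0.3 0 0.3 0 0 0" --pt "6.0 0.3 0 0.3 0 0 0" --pt "6.0 0.3 0 0.3 0 0 0" --pt "6.0 0.3 0 0.3 0 0 0" --pt "6.0 0.3 0 0.3 0 0 0"

```text
time_s: 12.2
tool_pos: [0.5314, -0.0106, 0.0504]
tool_rot: [179.4, -45.3, 85.6]
force: [0.0, -2.6, -0.2]
grip_width: 0.06
```

```bash
python3 - <<'E'
from h import *
M,p,o=state(); print(p,o["tool_rot"],o["force"],o["grip_width"],"tip in bay",bay(p+.025*M[:,2]))
c=cam("side"); crop(c,220,180,320,290,5.4,"s10.png")
c=cam("wrist"); crop(c,0,0,640,400,1.25,"w10.png")
E
```

```text
[ 0.53143221 -0.01059201  0.05040619] [179.38597332 -45.32314867  85.60641122] [ 9.12847105e-04 -2.64293094e+00 -1.83518642e-01] 0.06004039726539147 tip in bay [-0.05138599 -0.00200932  0.03282951]
```

View pics/s10.png

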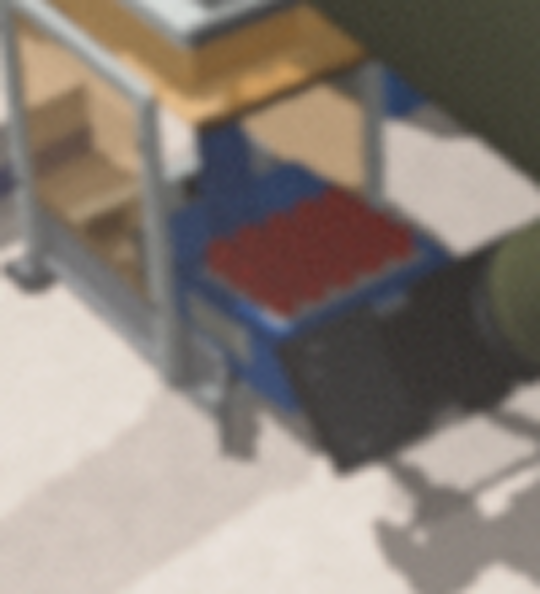

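View pics/w10.png

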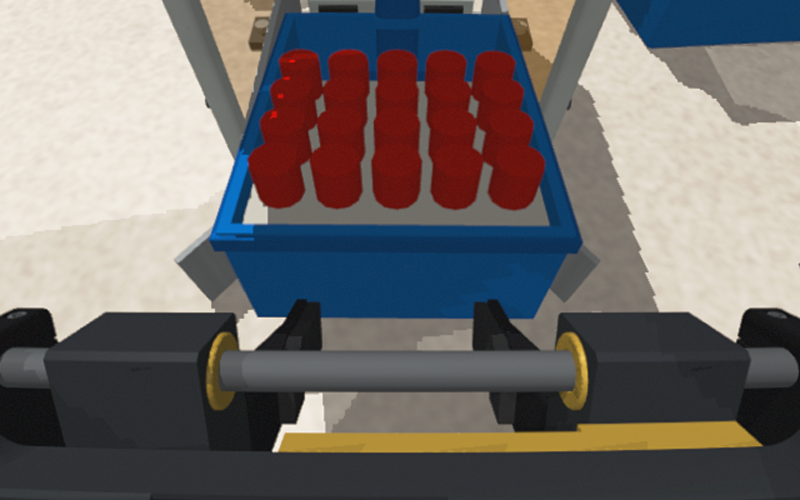

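move_arm --pt "6.0 0.4 0 0.2 0 0 0" --pt "6.0 0.4 0 0.2 0 0 0" --pt "6.0 0.3 0 0.3 0 0 0" --pt "6.0 0.3 0 0.3 0 0 0" --pt "6.0 0.3 0 0.3 0 0 0"

```text
time_s: 12.72
tool_pos: [0.5322, 0.0113, 0.0517]
tool_rot: [179.6, -45.2, 85.6]
force: [0.1, -3.5, -1.8]
grip_width: 0.0601
```

move_arm --pt "6.0 0.3 0 0.3 0 0 0" --pt "6.0 0.3 0 0.3 0 0 0" --pt "6.0 0.3 0 0.3 0 0 0" --pt "6.0 0.3 0 0.3 0 0 0" --pt "6.0 0.3 0 0.3 0 0 0"

```text
time_s: 13.13
tool_pos: [0.5343, 0.0322, 0.0521]
tool_rot: [179.5, -45.2, 85.6]
force: [-0.3, -3.3, -3.0]
grip_width: 0.0599
```

```bash
python3 - <<'E'
from h import *
M,p,o=state(); print(p,o["tool_rot"],o["force"],o["grip_width"],"tip in bay",bay(p+.025*M[:,2]))
c=cam("side"); crop(c,220,180,320,290,5.4,"s11.png")
c=cam("wrist"); crop(c,0,0,640,400,1.25,"w11.png")
E
```

```text
[0.53426327 0.03218816 0.05205028] [179.52267231 -45.23017977  85.57662213] [-0.25644914 -3.33265176 -2.97453051] 0.059933959832446905 tip in bay [-0.00854297 -0.00149957  0.03444439]
```

View pics/s11.png

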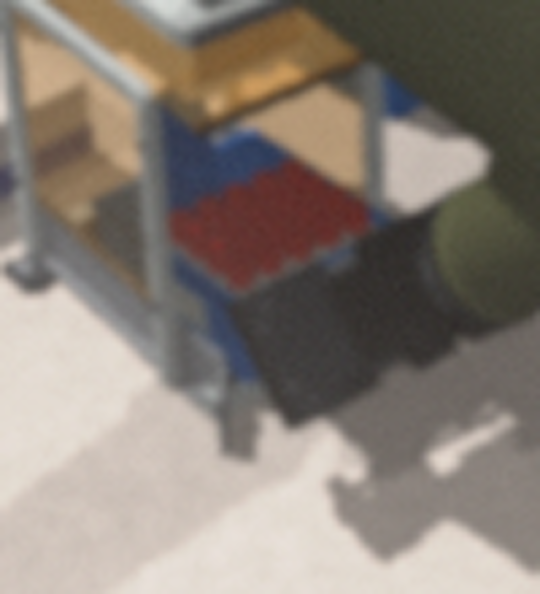

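View pics/w11.png

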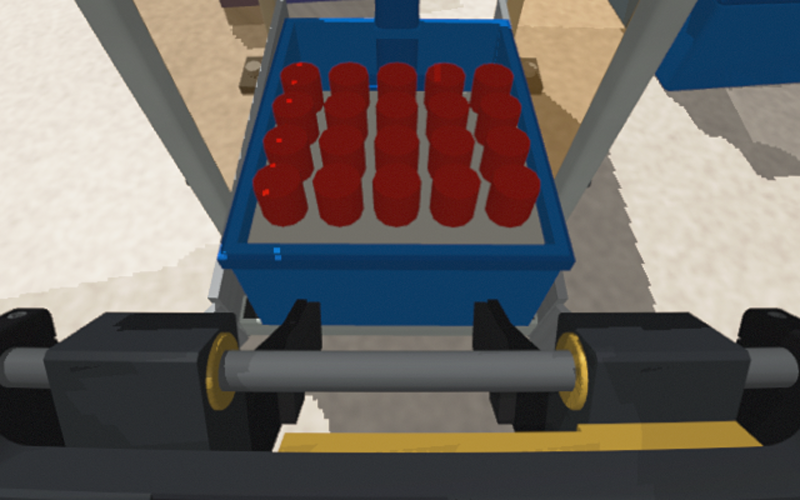

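move_arm --pt "6.0 0.21 0 0.21 0 0 0" --pt "6.0 0.21 0 0.21 0 0 0" --pt "6.0 0.21 0 0.21 0 0 0" --pt "6.0 0.21 0 0.21 0 0 0" --pt "6.0 0.21 0 0.21 0 0 0"

```text
time_s: 13.65
tool_pos: [0.5355, 0.0468, 0.052]
tool_rot: [179.5, -45.2, 85.6]
force: [0.2, -3.3, -0.8]
grip_width: 0.0599
```

move_arm --pt "6.0 0.1 0 0.1 0 0 0" --pt "6.0 0.1 0 0.1 0 0 0" --pt "6.0 0.1 0 0.1 0 0 0" --pt "6.0 0.1 0 0.1 0 0 0"

```text
time_s: 13.98
tool_pos: [0.5361, 0.0519, 0.0523]
tool_rot: [179.5, -45.2, 85.6]
force: [-0.7, -3.6, -0.4]
grip_width: 0.0601
```

```bash
python3 - <<'E'
from h import *
M,p,o=state(); print(p,o["tool_rot"],o["force"],o["grip_width"],"tip in bay",bay(p+.025*M[:,2]))
c=cam("side"); crop(c,220,180,320,290,5.4,"s12.png")
c=cam("wrist"); crop(c,0,0,640,400,1.25,"w12.png")
E
```

```text
[0.5360799  0.05193635 0.05225221] [179.49902473 -45.21275707  85.56776114] [-0.66442193 -3.55686778 -0.44878233] 0.06013365925946913 tip in bay [ 0.01128093 -0.00180885  0.03464098]
```

View pics/w12.png

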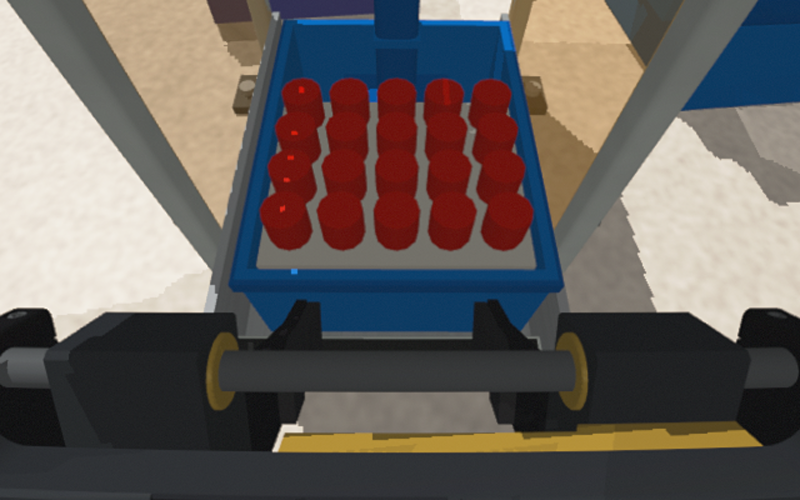

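move_arm --pt "6.0 0.08 0 0.08 0 0 0" --pt "6.0 0.08 0 0.08 0 0 0" --pt "6.0 0.08 0 0.08 0 0 0" --pt "6.0 0 0 0 0 0 0"

```text
time_s: 14.42
tool_pos: [0.5364, 0.055, 0.0522]
tool_rot: [179.5, -45.2, 85.6]
force: [0.5, -4.8, -0.2]
grip_width: 0.0598
```

move_arm --pt "6.0 0.08 0 0.08 0 0 0" --pt "6.0 0.08 0 0.08 0 0 0" --pt "6.0 0 0 0 0 0 0"

```text
time_s: 14.67
tool_pos: [0.5366, 0.0554, 0.0521]
tool_rot: [179.5, -45.1, 85.5]
force: [-2.0, -9.9, 2.2]
grip_width: 0.0604
```

move_arm --pt "6.0 0.08 0 0.08 0 0 0" --pt "6.0 0.08 0 0.08 0 0 0" --pt "6.0 0.0 0 0.0 0 0 0"

```text
time_s: 14.92
tool_pos: [0.5367, 0.0556, 0.0519]
tool_rot: [179.4, -44.9, 85.4]
force: [-3.4, -14.6, 3.3]
grip_width: 0.0599
```

```bash
python3 - <<'E'
from h import *
M,p,o=state(); print(p,o["tool_rot"],o["force"],o["grip_width"],"tip in bay",bay(p+.025*M[:,2]))
c=cam("side"); crop(c,220,180,320,290,5.4,"s13.png")
c=cam("wrist"); crop(c,0,0,640,400,1.25,"w13.png")
E
```

```text
[0.5366871  0.05560082 0.05193053] [179.4431582  -44.91958379  85.41556603] [ -3.38457034 -14.58310665   3.30127285] 0.05993905286905966 tip in bay [ 0.01488994 -0.00220434  0.0342289 ]
```

View pics/w13.png

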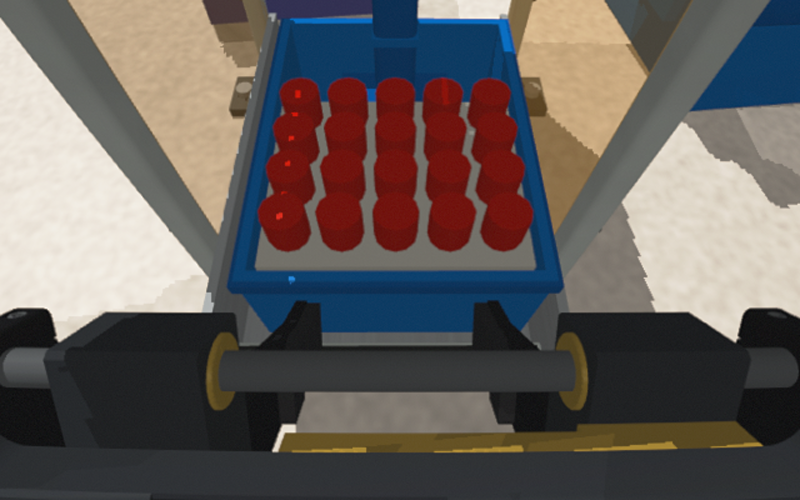

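View pics/s13.png

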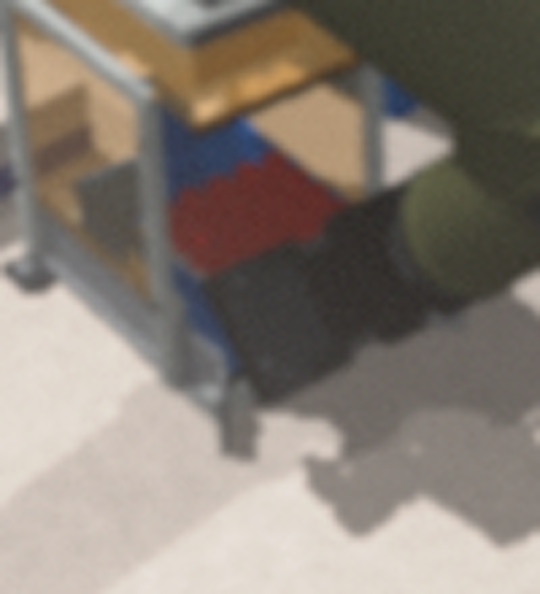

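move_arm --pt "6.0 -0.3 0 -0.3 0 0 0" --pt "6.0 -0.8 0 -0.8 0 0 0" --pt "6.0 -1.0 0 -1.0 0 0 0" --pt "6.0 -1.5 0 -2.5 0 0 0" --pt "6.0 -1.0 0 -3.0 0 0 0"

```text
time_s: 15.43
tool_pos: [0.5281, -0.0252, 0.0723]
tool_rot: [179.8, -45.4, 85.6]
force: [-0.4, -0.7, 0.5]
grip_width: 0.0602
```

move_arm --pt "6.0 -1.0 0 -3.0 0 0 0" --pt "6.0 0 0 0 0 0 0" --pt "6.0 0 0 0 0 0 0"

```text
time_s: 15.68
tool_pos: [0.5275, -0.0567, 0.0879]
tool_rot: [179.4, -45.2, 85.5]
force: [-0.2, 0.2, 0.4]
grip_width: 0.0603
```

```bash
python3 - <<'E'
from h import *
M,p,o=state(); print(p,o["tool_rot"],o["force"],o["qpos"],"tip in bay",bay(p+.025*M[:,2]))
F=[BAY[0]+.097*np.cos(np.radians(85.6)),BAY[1]+.097*np.sin(np.radians(85.6)),85.6]
P=fr(F,np.array(CM)+[0,0,.006])
c=cam("side"); crop(c,210,160,310,270,5.4,"s14.png",proj(c,P))
c=cam("wrist"); crop(c,140,0,500,260,2.2,"w14.png",proj(c,P))
c=cam("top"); crop(c,220,200,400,300,4.4,"t14.png",proj(c,P))
E
```

```text
[ 0.527484   -0.05671104  0.08789203] [179.37839824 -45.20431968  85.48705854] [-0.15796919  0.16724736  0.36853251] [ -2.99967505  30.43328485  37.92513962 107.08814268 -56.21893133
  85.00843967  54.89724766] tip in bay [-0.09770912 -0.00165122  0.07027855]
```

View pics/w14.png

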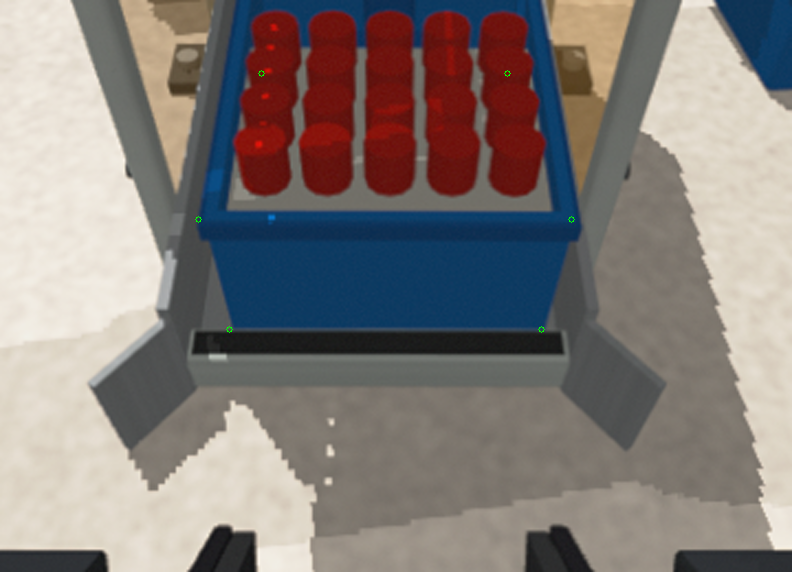

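View pics/s14.png

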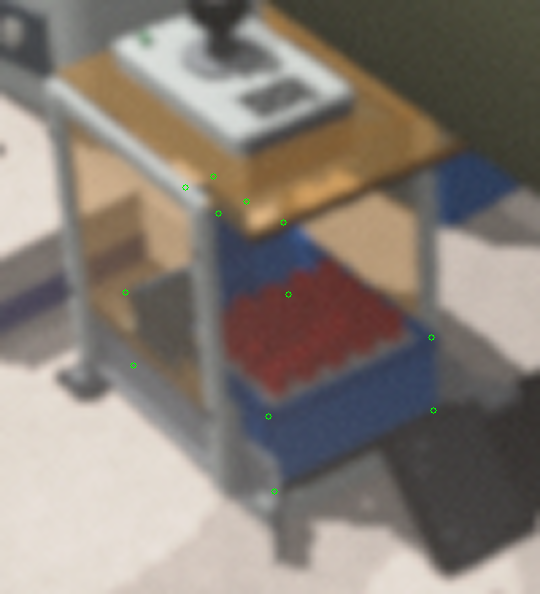

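```bash
python3 - <<'E'
from h import *
F=[BAY[0]+.097*np.cos(np.radians(85.6)),BAY[1]+.097*np.sin(np.radians(85.6)),85.6]
P=np.r_[fr(F,np.array(CM)+[0,0,.006]),fr(BAY,[[0,.0655,.018],[0,-.0655,.018],[.014,.0655,.018],[.014,-.0655,.018],[0,0,0]])]
c=cam("wrist"); q=proj(c,P);print(q[[0,1,4,5,12,13,14,15,16]]); crop(c,220,70,420,190,4,"w15.png",q)
E
```

```text
[[401.12493983 100.83627241]
 [230.87674255 100.77049858]
 [387.1298953  150.81373783]
 [244.70634397 150.86583986]
 [228.4339566  164.55916409]
 [403.49158416 164.45967668]
 [230.6201397  149.6135951 ]
 [401.23804813 149.55452295]
 [316.03825597 177.69039908]]
```

View pics/w15.png

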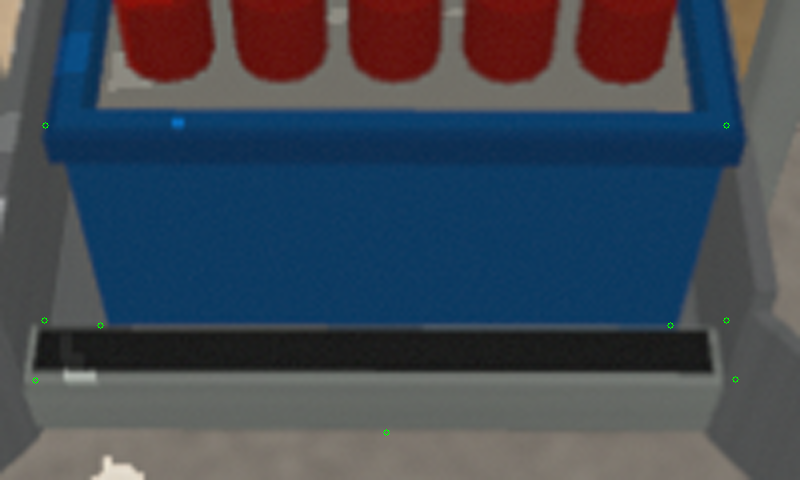

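View pics/t14.png

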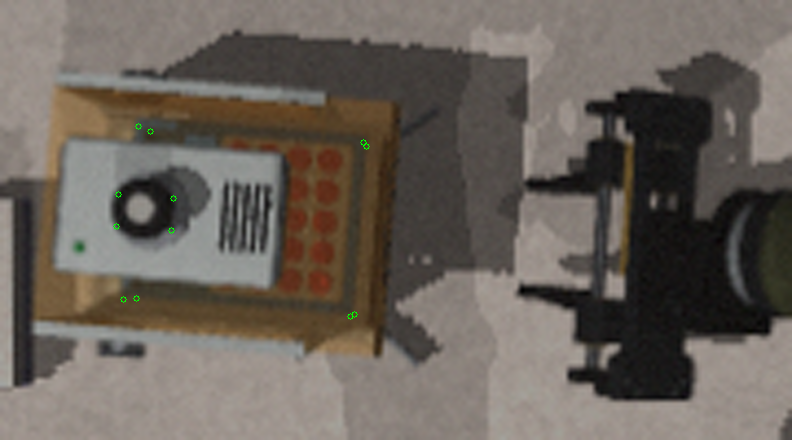

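```bash
python3 - <<'E'
from h import *
A=(pose(85.6,25,[0,0,0])[0],np.array([.528,-.07,.35])); rows(A,8,8.7)
k=fr(BAY,[.135,0,.253])[0]; print(k)
B=pose(85.6,0,k+[0,0,.075]); rows(B,9,8.7,A)
E
```

```text
turn/row 2.5410271848454866 shift/row cm 3.2980989556857123
[[8.7, 2.19, 0.05, -2.47, 0.001, -0.044, -0.0],
 [8.7, 2.08, 0.05, -2.56, 0.001, -0.044, -0.0],
 [8.7, 1.96, 0.05, -2.65, 0.001, -0.044, -0.0],
 [8.7, 1.84, 0.05, -2.74, 0.001, -0.044, -0.0],
 [8.7, 1.72, 0.04, -2.81, 0.001, -0.044, -0.0]]
[[8.7, 1.59, 0.04, -2.89, 0.001, -0.044, -0.0],
 [8.7, 1.46, 0.04, -2.96, 0.001, -0.044, -0.0],
 [8.7, 1.33, 0.04, -3.02, 0.001, -0.044, -0.0]]
[0.54535707 0.19310212 0.253     ]
turn/row 2.7777777777777772 shift/row cm 2.9351003558604156
[[8.7, 2.58, -0.03, 1.4, 0.0, -0.048, 0.0],
 [8.7, 2.64, -0.03, 1.27, 0.0, -0.048, 0.0],
 [8.7, 2.7, -0.03, 1.14, 0.0, -0.048, 0.0],
 [8.7, 2.76, -0.03, 1.01, 0.0, -0.048, 0.0],
 [8.7, 2.8, -0.03, 0.88, 0.0, -0.048, 0.0]]
[[8.7, 2.84, -0.03, 0.74, 0.0, -0.048, 0.0],
 [8.7, 2.87, -0.03, 0.6, 0.0, -0.048, 0.0],
 [8.7, 2.9, -0.03, 0.46, 0.0, -0.048, 0.0],
 [8.7, 2.92, -0.03, 0.32, 0.0, -0.048, 0.0]]
```

move_arm --pt "8.7 2.2 0.05 -2.5 0 -0.044 0" --pt "8.7 2.1 0.05 -2.6 0 -0.044 0" --pt "8.7 2.0 0.05 -2.6 0 -0.044 0" --pt "8.7 1.8 0.05 -2.7 0 -0.044 0" --pt "8.7 1.7 0.05 -2.8 0 -0.044 0"

```text
time_s: 16.3
tool_pos: [0.527, -0.0634, 0.2527]
tool_rot: [179.7, -32.6, 85.5]
force: [0.4, 0.8, 0.2]
grip_width: 0.0835
```

move_arm --pt "8.7 1.6 0.05 -2.9 0 -0.044 0" --pt "8.7 1.5 0.05 -3.0 0 -0.044 0" --pt "8.7 1.3 0.05 -3.0 0 -0.044 0" --pt "8.7 0 0 0 0 0 0"

```text
time_s: 16.63
tool_pos: [0.5303, -0.0694, 0.3582]
tool_rot: [178.9, -25.1, 86.0]
force: [0.4, -0.4, 0.4]
grip_width: 0.0868
```

```bash
python3 - <<'E'
from h import *
M,p,o=state(); print(p,o["tool_rot"],o["qpos"])
k=fr(BAY,[.135,0,.253])[0]
rows(pose(85.6,0,k+[0,0,.075]),9,8.7)
E
```

```text
[ 0.53028711 -0.069369    0.35817455] [178.87976392 -25.08193405  86.01293278] [-20.46002037   5.87095091  44.05456925  90.93683061 -28.0319956
  92.49653545  20.13967558]
turn/row 2.78953847021514 shift/row cm 2.933472242450162
[[8.7, 2.53, -0.06, 1.48, 0.002, -0.049, 0.0],
 [8.7, 2.6, -0.06, 1.36, 0.002, -0.049, 0.0],
 [8.7, 2.66, -0.06, 1.23, 0.002, -0.049, 0.0],
 [8.7, 2.72, -0.06, 1.1, 0.002, -0.049, 0.0],
 [8.7, 2.77, -0.06, 0.96, 0.002, -0.049, 0.0]]
[[8.7, 2.81, -0.06, 0.83, 0.002, -0.049, 0.0],
 [8.7, 2.85, -0.06, 0.69, 0.002, -0.049, 0.0],
 [8.7, 2.88, -0.06, 0.55, 0.002, -0.049, 0.0],
 [8.7, 2.9, -0.06, 0.41, 0.002, -0.049, 0.0]]
```

move_arm --pt "8.7 2.5 -0.06 1.5 0.002 -0.049 0" --pt "8.7 2.6 -0.06 1.4 0.002 -0.049 0" --pt "8.7 2.7 -0.06 1.2 0.002 -0.049 0" --pt "8.7 2.7 -0.06 1.1 0.002 -0.049 0" --pt "8.7 2.8 -0.06 1.0 0.002 -0.049 0"

```text
time_s: 17.05
tool_pos: [0.536, 0.0773, 0.3361]
tool_rot: [-179.8, -11.0, 85.5]
force: [1.2, -0.3, 0.3]
grip_width: 0.087
```

move_arm --pt "8.7 2.8 -0.06 0.8 0.002 -0.049 0" --pt "8.7 2.8 -0.06 0.7 0.002 -0.049 0" --pt "8.7 2.9 -0.06 0.6 0.002 -0.049 0" --pt "8.7 2.9 -0.06 0.4 0.002 -0.049 0" --pt "8.7 0 0 0 0 0 0"

```text
time_s: 17.47
tool_pos: [0.5404, 0.203, 0.3221]
tool_rot: [-179.0, 0.2, 86.4]
force: [-0.8, 1.6, -1.0]
grip_width: 0.0869
```

move_arm --pt "8.7 0 0 0 0 0 0" --pt "8.7 0 0 0 0 0 0"

```text
time_s: 17.63
tool_pos: [0.543, 0.1914, 0.3241]
tool_rot: [-179.2, 0.3, 85.6]
force: [0.4, -1.9, 1.1]
grip_width: 0.0869
```

```bash
python3 - <<'E'
from h import *
M,p,o=state(); print(p,o["tool_rot"],o["qpos"])
k=fr(BAY,[.135,0,.253])[0]; print(k)
rows(pose(85.6,0,k),5,8.7)
c=cam("wrist"); crop(c,0,0,640,400,1.25,"w16.png",proj(c,[k+[0,0,.0105]]))
c=cam("top"); crop(c,220,200,400,300,4.4,"t16.png",proj(c,[k+[0,0,.0105]]))
c=cam("side"); crop(c,180,100,340,220,5,"s16.png",proj(c,[k+[0,0,.0105]]))
E
```

```text
[0.54302856 0.19142331 0.32413843] [-179.24574975    0.26602748   85.56640842] [-44.71206807   8.54638775  25.78180004  87.33508045  -3.77436279
  85.76703387 -23.28423954]
[0.54535707 0.19310212 0.253     ]
turn/row 0.1601135904631106 shift/row cm 1.3040330933422017
[[8.7, 0.04, 0.06, 1.3, -0.003, 0.001, -0.0],
 [8.7, 0.04, 0.06, 1.3, -0.003, 0.001, -0.0],
 [8.7, 0.04, 0.05, 1.3, -0.003, 0.001, -0.0],
 [8.7, 0.04, 0.05, 1.3, -0.003, 0.001, -0.0],
 [8.7, 0.04, 0.05, 1.3, -0.003, 0.001, -0.0]]
```

View pics/w16.png

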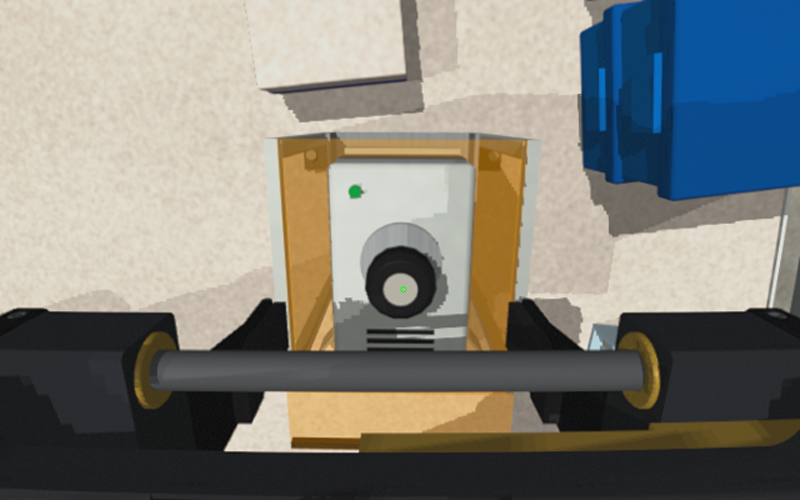

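View pics/s16.png

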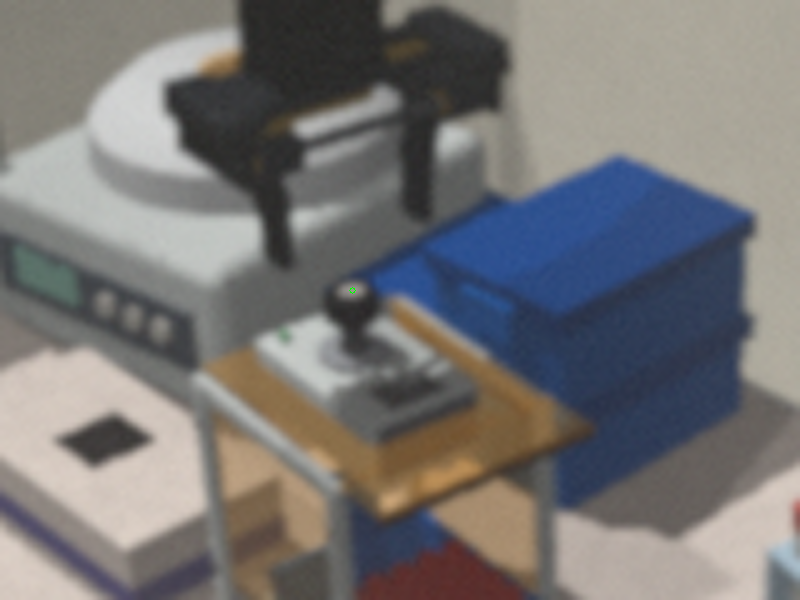

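View pics/t16.png

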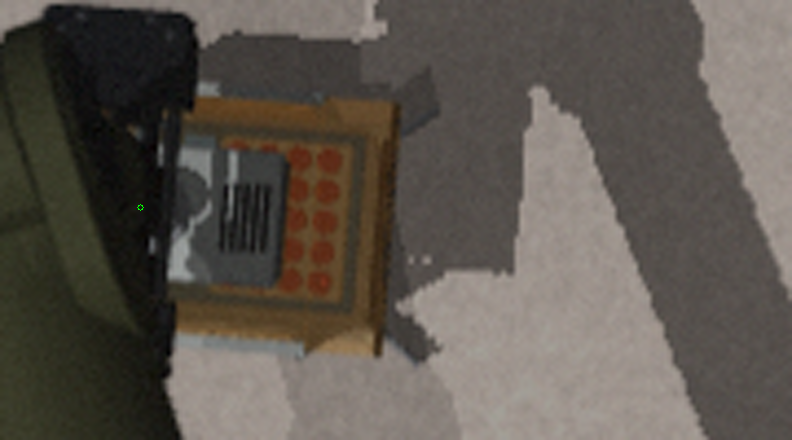

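move_arm --pt "8.7 0.04 0.04 1.6 -0.003 0 0" --pt "8.7 0.04 0.04 1.5 -0.003 0 0" --pt "8.7 0.04 0.04 1.4 -0.003 0 0" --pt "8.7 0.04 0.04 1.2 -0.003 0 0" --pt "8.7 0.04 0.04 0.8 -0.003 0 0"

```text
time_s: 18.2
tool_pos: [0.5452, 0.191, 0.2591]
tool_rot: [179.8, 0.2, 85.3]
force: [-0.3, 0.1, -0.2]
grip_width: 0.0873
```

move_arm --pt "5.0 0 0 0 0 0 0" --pt "5.0 0 0 0 0 0 0" --pt "5.0 0 0 0 0 0 0" --pt "5.0 0 0 0 0 0 0" --pt "5.0 0 0 0 0 0 0"

```text
time_s: 18.62
tool_pos: [0.5459, 0.1926, 0.261]
tool_rot: [179.7, 0.2, 85.4]
force: [0.9, -0.3, -0.4]
grip_width: 0.0616
```

```bash
python3 - <<'E'
from h import *
M,p,o=state(); print(p,o["tool_rot"],o["force"],o["grip_width"])
k=fr(BAY,[.135,0,.253])[0]; print("goal TCP",pose(85.6,0,k)[1])
rows(pose(85.6,0,k),1,8.7)
c=cam("wrist"); crop(c,0,0,640,400,1.25,"w17.png",proj(c,[k+[0,0,.0105]]))
c=cam("side"); crop(c,180,100,340,220,5,"s17.png")
E
```

```text
[0.54590262 0.19257579 0.26096392] [1.79722547e+02 1.56135989e-01 8.54451055e+01] [ 0.85026674 -0.30768723 -0.37848157] 0.06159964586187646
goal TCP [0.54535707 0.19310212 0.259     ]
turn/row 0.3538836367542975 shift/row cm 0.2105146751001726
[[8.7, 0.05, -0.06, 0.2, 0.005, 0.003, -0.003]]
```

View pics/w17.png

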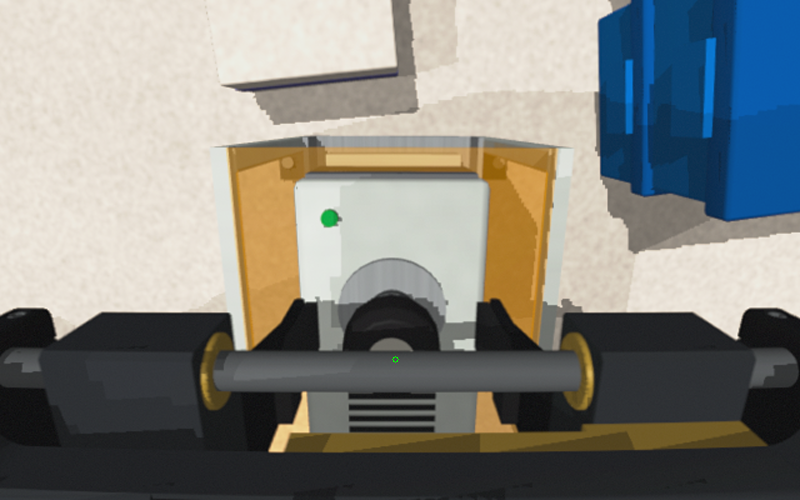

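View pics/s17.png

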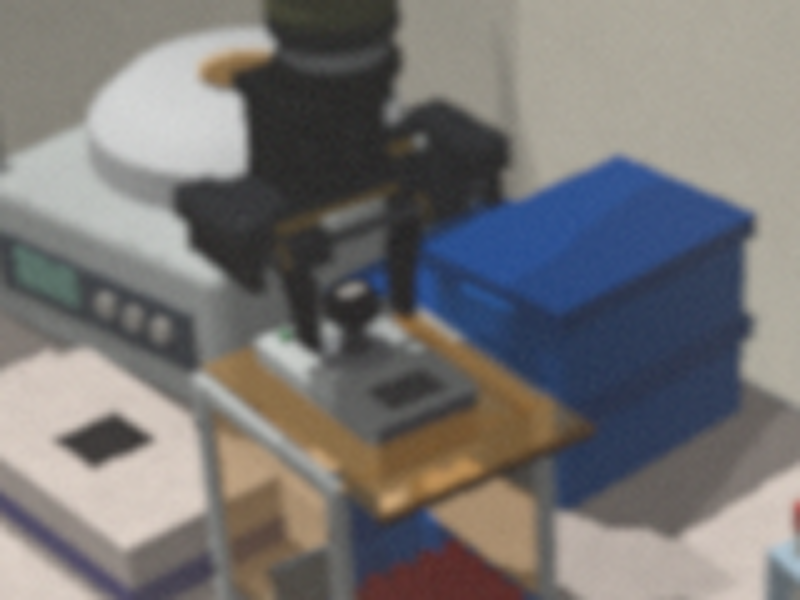

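move_arm --pt "5.0 0.05 -0.15 0.2 0.004 0.002 -0.003" --pt "2.0 0 0 0 0 0 0" --pt "2.0 0 0 0 0 0 0" --pt "2.0 0 0 0 0 0 0" --pt "2.0 0 0 0 0 0 0" --force 30

```text
time_s: 19.13
tool_pos: [0.5439, 0.1932, 0.258]
tool_rot: [-180.0, 0.1, 85.6]
force: [-0.7, -0.0, -0.4]
grip_width: 0.0336
```

move_arm --pt "2.0 0 0 0 0 0 0" --pt "2.0 0 0 0 0 0 0" --pt "2.0 0 0 0 0 0 0" --pt "2.0 0 0 0 0 0 0"

```text
time_s: 19.47
tool_pos: [0.544, 0.1932, 0.258]
tool_rot: [-180.0, 0.1, 85.6]
force: [-0.2, 0.7, 0.3]
grip_width: 0.0333
```

move_arm --pt "2.0 0 0 -0.2 0 0 0" --pt "2.0 0 0 -0.2 0 0 0" --pt "2.0 0 0 -0.2 0 0 0" --pt "2.0 0 0 -0.2 0 0 0" --pt "2.0 0 0 -0.2 0 0 0"

```text
time_s: 19.88
tool_pos: [0.544, 0.1932, 0.2695]
tool_rot: [-180.0, 0.1, 85.6]
force: [-1.7, -1.2, 2.3]
grip_width: 0.0334
```

move_arm --pt "2.0 0 0 -0.15 0 0 0" --pt "2.0 0 0 -0.15 0 0 0" --pt "2.0 0 0 -0.1 0 0 0" --pt "2.0 0 0 0 0 0 0" --pt "2.0 0 0 0 0 0 0"

```text
time_s: 20.3
tool_pos: [0.5438, 0.1931, 0.2703]
tool_rot: [-179.9, 0.2, 85.6]
force: [5.5, 2.7, -16.8]
grip_width: 0.0338
```

```bash
python3 - <<'E'
from h import *
M,p,o=state(); print(p,o["tool_rot"],o["force"],o["grip_width"])
c=cam("wrist"); crop(c,0,0,640,400,1.25,"w18.png")
c=cam("side"); crop(c,180,100,340,220,5,"s18.png")
E
```

```text
[0.54384219 0.19311473 0.27028183] [-1.79914321e+02  1.60470962e-01  8.56269749e+01] [  5.45253837   2.7399811  -16.84738389] 0.03378771291884359
```

View pics/w18.png

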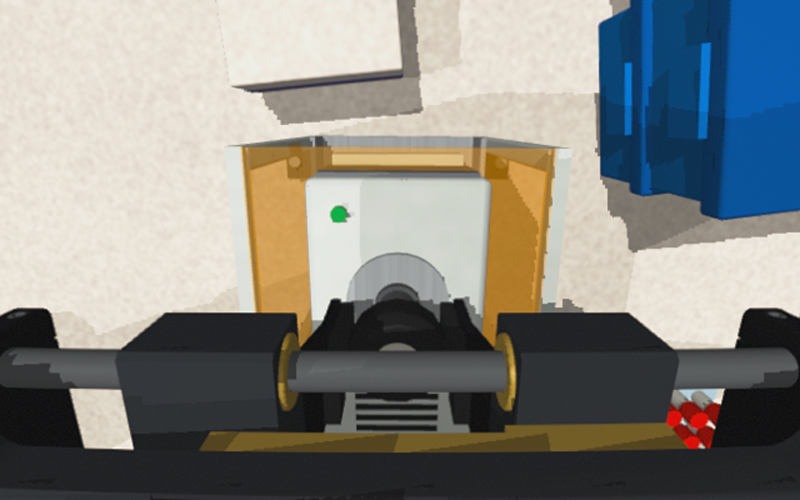

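View pics/s18.png

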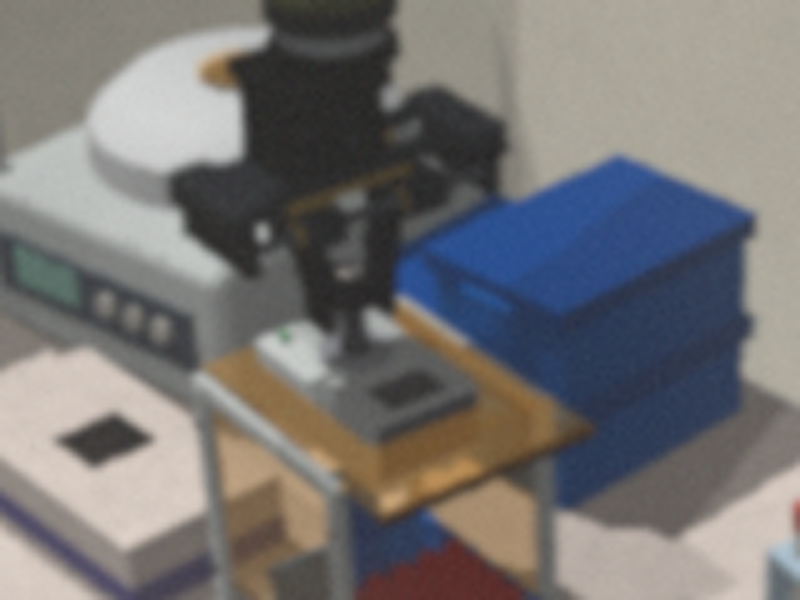

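move_arm --pt "2.0 0 0 0.05 0 0 0" --pt "2.0 0 0 0 0 0 0" --pt "2.0 0 0 0 0 0 0" --pt "2.0 0 0 0 0 0 0" --pt "2.0 0 0 0 0 0 0"

```text
time_s: 20.82
tool_pos: [0.5439, 0.1931, 0.2703]
tool_rot: [-179.9, 0.1, 85.6]
force: [5.2, 1.8, -16.5]
grip_width: 0.0338
```

move_arm --pt "2.0 0 0 0 0 0 0" --pt "2.0 0 0 0 0 0 0" --pt "2.0 0 0 0 0 0 0" --pt "2.0 0 0 0 0 0 0" --pt "2.0 0 0 0 0 0 0"

```text
time_s: 21.23
tool_pos: [0.5438, 0.1931, 0.2703]
tool_rot: [-179.9, 0.1, 85.6]
force: [4.5, 2.3, -15.9]
grip_width: 0.0331
```

move_arm --pt "2.0 0 0 0 0 0 0" --pt "2.0 0 0 0 0 0 0" --pt "2.0 0 0 0 0 0 0" --pt "2.0 0 0 0 0 0 0" --pt "2.0 0 0 0 0 0 0"

```text
time_s: 21.65
tool_pos: [0.5439, 0.1932, 0.2703]
tool_rot: [-179.9, 0.1, 85.6]
force: [5.0, 3.0, -17.1]
grip_width: 0.0337
```

move_arm --pt "2.0 0 0 0.1 0 0 0" --pt "2.0 0 0 0.2 0 0 0" --pt "2.0 0 0 0.2 0 0 0" --pt "2.0 0 0 0.2 0 0 0" --pt "2.0 0 0 0.2 0 0 0"

```text
time_s: 22.07
tool_pos: [0.544, 0.1932, 0.2647]
tool_rot: [180.0, -0.0, 85.6]
force: [-2.3, -0.5, 1.5]
grip_width: 0.0338
```

move_arm --pt "2.0 0 0 0.2 0 0 0" --pt "2.0 0 0 0.2 0 0 0" --pt "2.0 0 0 0.15 0 0 0" --pt "2.0 0 0 0 0 0 0" --pt "2.0 0 0 0 0 0 0"

```text
time_s: 22.48
tool_pos: [0.544, 0.1932, 0.258]
tool_rot: [-180.0, 0.1, 85.6]
force: [-3.9, -1.0, 5.0]
grip_width: 0.0335
```

move_arm --pt "2.0 0 0 0.1 0 0 0" --pt "2.0 0 0 0.05 0 0 0" --pt "2.0 0 0 0 0 0 0" --pt "6.0 0 0 0 0 0 0" --pt "6.0 0 0 0 0 0 0"

```text
time_s: 22.9
tool_pos: [0.5447, 0.1933, 0.2561]
tool_rot: [179.9, 0.0, 85.6]
force: [-0.3, -0.2, 0.2]
grip_width: 0.0404
```

move_arm --pt "8.0 0 0 0 0 0 0" --pt "8.0 0 0 0 0 0 0" --pt "8.0 0 0 0 0 0 0" --pt "8.0 0 0 0 0 0 0" --pt "8.0 0 0 0 0 0 0"

```text
time_s: 23.32
tool_pos: [0.544, 0.1931, 0.2553]
tool_rot: [-180.0, 0.1, 85.6]
force: [0.0, -0.3, -0.4]
grip_width: 0.0719
```

move_arm --pt "8.0 0 0 -2.0 0 0 0" --pt "8.0 0 0 -3.0 0 0 0" --pt "8.0 0 0 -2.0 0 0 0" --pt "8.0 0 0 0 0 0 0" --pt "8.0 0 0 0 0 0 0"

```text
time_s: 23.73
tool_pos: [0.5447, 0.1934, 0.3267]
tool_rot: [179.9, 0.0, 85.6]
force: [-0.6, 0.0, -0.5]
grip_width: 0.0799
```

```bash
python3 - <<'E'
from h import *
M,p,o=state(); print(p,o["tool_rot"],o["force"],o["grip_width"])
k=fr(BAY,[.135,0,.253])[0]
Q=[k+[0,0,.0105],k+[0,0,.0225]]
c=cam("wrist"); crop(c,200,80,440,280,3,"w19.png",proj(c,Q))
c=cam("side"); crop(c,180,100,340,260,3.7,"s19.png",proj(c,Q))
E
```

```text
[0.54466003 0.19338393 0.32667185] [1.79898918e+02 1.34160798e-02 8.56218454e+01] [-0.63162589  0.03789678 -0.45276039] 0.07992678292392406
```

View pics/w19.png

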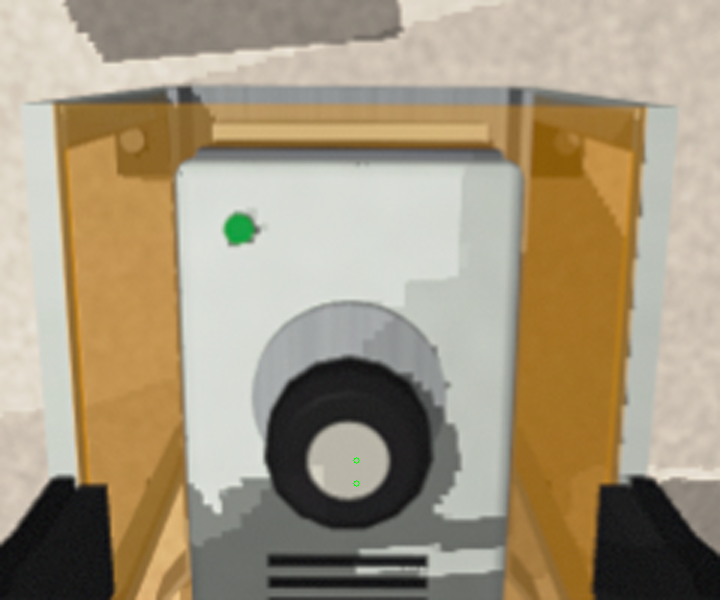

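View pics/s19.png

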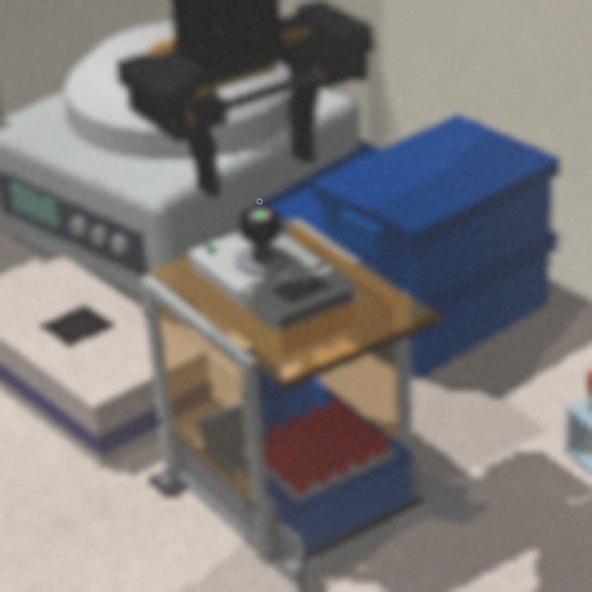

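```bash
python3 - <<'E'
from h import *
F=lambda d:[BAY[0]+d*np.cos(np.radians(85.6)),BAY[1]+d*np.sin(np.radians(85.6)),85.6]
c=cam("top"); P=np.r_[fr(F(.097),np.array(CM[:2])+[0,0,.006]),fr(BAY,[[-.005,.075,.2],[-.005,-.075,.2],[0,.0655,.045],[0,-.0655,.045]])]
q=proj(c,P); print(q); crop(c,265,215,325,290,8,"t20.png",q)
c=cam("side"); q=proj(c,fr(F(.097),np.array(CM)+[0,0,.006])); crop(c,240,200,310,260,10,"s20.png",q)
E
```

```text
[[302.06593706 231.80121458]
 [299.14580911 271.4128658 ]
 [306.49665637 280.22587759]
 [310.65753368 222.62481941]
 [306.70756861 274.55762703]
 [309.93093126 229.95122257]]
```

View pics/t20.png

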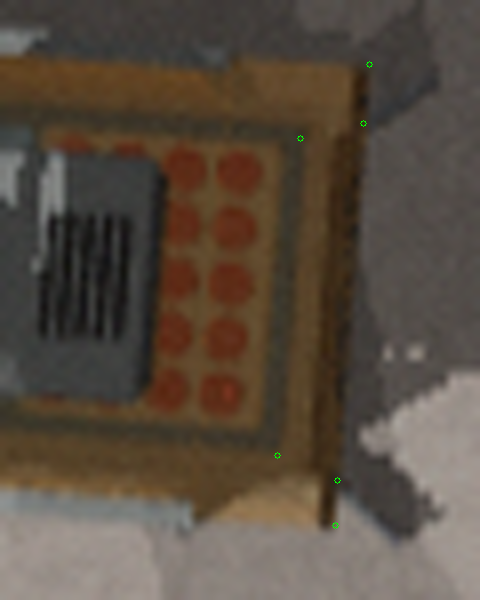

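```bash
python3 - <<'E'
from h import *
print(job.sign_off()); print(env.get_obs()["time_s"])
E
```

```text
the job is handed in; nothing more can be done
None
the job is handed in; nothing more can be done
```

The job is handed in at about 24 s of the 67 s allowed. The hand-in gives no verdict, so the results below rest on my own measurements and pictures.

**What I did:** I gripped the caddy's post with the tool leaning back and pitched the nose up by about 9.6°. I then drew the nose about 15 mm past the sill's outer face, lowered it onto the sill and released it. With open fingers on the back face I pushed the caddy over the sill, the force peaking at about 12 N on the readings. It stopped at the end stop with about 15 N (limit 70 N). Then I pulled the lamp knob up 12.3 mm to its stop, held it for over a second, pushed it back to its starting height plus a little more, and withdrew the gripper about 70 mm above the knob.

**Last checks:**
- **Caddy position:** the wrist, top and side pictures agree with it lying flat behind the sill and square. Its back edge is 21–22 mm inside the sill's outer face (22 mm expected), within about 2 mm of calibration error.
- **Knob:** it sits at the pushed-in height in the side and wrist pictures.
- **Robot:** the gripper is clear and the force reads about zero.

**Less certain:**
- **Tail height during the drag:** the tool carried up to 6.7 N of weight there, so the caddy's back edge may have lifted a few millimetres. I expect it stayed under the 10 mm limit, but I did not measure it directly.
- **Side camera:** it read a steady 2 px or so off the other two, so I gave it less weight.
- **Things standing around:** I did not measure them again, but no contact with them showed in the pictures or the force readings.

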